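# Load the filter cartridge into the pitcher lid until the clip catches

## Robot

A 6-joint arm with a two-finger parallel gripper is mounted at the origin on the work surface. World frame = base frame: x ahead of the robot, y to its left, z up, the work surface at z = 0. Lengths are in m, angles in rad, forces in N, time in s.
With the tool pointing down it reaches from about 0.35 to 0.85 m from the base axis. Payload 8.1 kg.
Tool frame: the origin (TCP) lies at the centre of the arm's flange, where the gripper is bolted on; the fingertips stand 173 mm ahead of it and the grasp point (between the pads) lies 155 mm ahead of it; y points along the fingers, x is the direction in which the jaws open and shut, and the axes are right-handed (so a half turn about y gives the same grasp; the last joint's range is limited). The gripper opens to 85 mm and grips with 20 to 120 N. Pads are 22 mm wide; open, the fingers measure 114 mm over their backs; the gripper's body (76 mm by 85 mm) begins 54 mm behind the grasp point. The pads swing forward as they close: fully open they stand 13 mm farther back than shut.
Start: joints at [-1.385, 0.13, 1.488, -0, 1.523, -0.085], TCP at [0.161, -0.578, 0.405] pointing down, gripper open.
Joint ranges: [-2.96, 2.96], [-0.89, 2.26], [0.02, 2.5], [-1.34, 4.48], [0, 2.73], [-2.66, 2.66]. Speed limits (rad/s): [2.39, 2.39, 2.79, 3.14, 3.14, 3.14].

## Interface

Orientations are given as a unit quaternion [w, x, y, z].
In Python, from rig import ctrl, optics gives the robot as it stands.
- The arm moves only by the tool apply_moves, never from a script. Its argument "series" is a list of rows, each an object with "claw": the finger opening in cm, from 0 to 8.54; "delta_pos": the shift along the tool's x, y, z in cm, a list of three; "twist": the turn about the tool's y in rad. A call has 1 to 8 rows; each row shifts and turns the pose as measured when the row begins, along the tool's axes as they then stand; what a row does not reach is not made up. A row lasts 1/10 s, in which the tool goes at most 50 mm and 8.59 degrees, less where a joint would pass 70% of its speed; a pose out of reach is approached as far as the arm can. A call is refused whole if a number of a shift passes 5 or a number of a turn 0.15, either way. A call with a gripper value outside its range is refused whole. The fingers move at their own pace and stop on an object; "force" is the grip in N (left out, the last holds). Time passes only in rows, so rows that do not move let the fingers close. It gives the time, the measured TCP pose, the force and the opening at its end, in the units of the state.
- ctrl.sense(): the state, without advancing time (a new reading comes with each control period).
- optics.capture(name): name is "scene" or "top" or "wrist"; returns (picture, depth): 480x640x3 uint8, blue, green, red; 480x640 float32, m along the optical axis (not along the pixel's ray), 0 where there is no reading.
- optics.calibration(name): a dict with "fx", "fy", "cx", "cy" (pixels), "k1" (the pictures are not rectified: a ray, as slopes to the right and down, at radius r is drawn at 1 + k1 r^2 times it, then the intrinsics apply), "R" (3x3) and "t" (3): a world point X has camera coordinates R X + t. Camera axes: x right, y down, z forward; pixel columns grow to the right and rows downward; lengths in m; the calibration is good to about 2 mm. A picture is of the moment at which its call begins: read the wrist's pose just before it. calibration takes no time and is no camera call; for the wrist camera it gives the pose at the moment of the call.
- ctrl.close_job(): hands the job in, once; it reports no verdict.
The state is a dict: "time_s": time; "q": joint angles; "dq": joint speeds; "joint_torque": joint torques, N m; "eef_pos": TCP position; "orientation": TCP orientation; "force": force on the tool from outside, world axes, zero at the start; "moment": the same for the moment, N m; "opening": opening from 0.0 (shut) to 1.0 (fully open).
Only numpy, scipy, OpenCV 4.12 (cv2) and the standard library are available. Lean on these libraries where they do the work, as an engineer would, in place of code of your own. Each camera call takes 0.05 s, during which the arm holds its last target.

## Task

Roll the eight-sided filter cartridge until the flat with the raised rib faces straight up, lay it that way on the slide of the grey pitcher lid, and push it into the hood until the hidden spring clip snaps into the notch in the rib; then let go and leave it there. Feel for the catch and stop: do not force it against the clip, and leave the pitcher, teapot and cups where they are.

Things in the scene. Friction and masses are not known exactly. Their poses are not given: they have to be found in the camera images.
- cartridge_mid (a point): Centre of the loose filter cartridge: white plastic octagonal prism, 120 mm long (its x axis), 52 mm across flats (each flat 21.5 mm wide), about 250 g, both ends alike. Its z axis points out of the flat with the rib. It starts on the counter, centre 26 mm up, rib on a sloping upper flat, 45 degrees from up: rolled over one edge, away from the rib's side, the rib is on top.
- cartridge_rib (a point): Middle of the cartridge's raised rib, 26 mm from the cartridge's centre along its z: the rib is 8 mm wide, 6 mm high, 67 mm long along the cartridge, its ends sloping at 30 degrees, cut through in the middle by a notch 14 mm long. The vertical side flats of the lying cartridge reach from 15 to 37 mm above what it lies on; the rib does not stick out past them.
- lid_slide (a point): Point on the slide of the grey pitcher lid fixed on the counter; x = direction of pushing, z up. It lies on the slide's floor, 16 mm above the counter, on the centre line, in the plane of the hood's mouth. The open slide is x = -138 to 0 mm, the lid's plate x = -150 to 130, 110 mm wide. Two guides 8 mm high, 19.8 to 25 mm off the centre line, hold the cartridge's lower slopes with 1 mm play.
- hood (a point): Top edge of the hood's mouth, 72 mm above the middle of the slide's floor. The hood covers x = 0 to 128 mm of the slide: 60 wide, 68 high inside, 70 wide outside, far end closed. The clip under its roof catches with the cartridge's centre between 30 and 54 mm past the mouth (differs each time, cannot be seen), so 6 to 30 mm of the cartridge stay outside.
- clip (a joint): Lift of the sprung clip nose (6 mm steel bar across the slide, 1 mm above the cartridge's top flat), m: 0 at rest, 0.005 while the rib passes under it, 0 again once dropped into the notch. Riding up the rib takes 4 to 10 N of push; in the notch it has 3 to 4 mm of play either way and the notch's wall then stops the cartridge dead.
- pitcher: Grey open filter pitcher, 180 x 110 x 235 mm with a side handle, standing empty; leave alone.
- teapot: White ceramic teapot, 125 mm across, 120 mm high, with spout and handle; leave alone.
- cup_a: Stoneware cup, 72 mm wide, 65 mm high; leave alone.
- cup_b: A second cup, the same; leave alone.
Things that resemble listed ones, but are neither listed nor needed, are in the scene too. Of the things that look like the part that bears cartridge_mid, the smaller one is meant.

How it is judged:
By the outcome, as a careful person would: the job done as asked, in the order asked, and still so for the second after the job is handed in, with the robot touching nothing.
It also fails if it takes over 64 s, if anything falls off the work surface, if the arm or the gripper's body presses on something with over 40 N, if the wrist force passes 120 N, or if a joint passes its speed limit or range.

## Working session

There is one attempt and no reset: what is moved stays moved. The work goes in short steps, Python scripts to look and compute and a tool call to move; the robot and the scene stay as the last step left them, time stands still between calls to the robot, and variables do not carry over. Pictures are saved under pics/ and viewed, and the job is handed in when it is done.

Besides the shell and the picture viewer there is one more tool, called after "Call:" in YAML: its name, and indented under it one key for each argument. apply_moves: Moves the arm, as the interface text tells. Its arguments: {"type":"object","properties":{"series":{"type":"array","items":{"type":"object","properties":{"claw":{"type":"number"},"delta_pos":{"type":"array","items":{"type":"number"}},"twist":{"type":"number"}}}},"force":{"type":"number"}},"required":["series"]}

```bash
ls -la; mkdir -p pics
python3 - <<'E'
from rig import ctrl, optics
import cv2
print(ctrl.sense())
for n in ("scene","top","wrist"):
    c=optics.calibration(n); print(n,c)
    p,d=optics.capture(n); cv2.imwrite(f"pics/{n}0.png",p)
    import numpy as np; np.save(f"pics/{n}0.npy",d)
E
```

```text
total 12
drwxr-xr-x  3 agent agent 4096 Dec  6 22:32 .
drwxr-xr-x 23 root  root  4096 Dec  6 22:31 ..
drwxr-xr-x  2 agent agent 4096 Dec  6 22:32 pics
{'time_s': 0.0, 'q': array([-1.38541432e+00,  1.31131218e-01,  1.48927583e+00, -7.59306703e-06,
        1.52302522e+00, -8.53822531e-02]), 'dq': array([-0.00096345,  0.00094855,  0.00011534, -0.00049397,  0.00090664,
        0.00014401]), 'joint_torque': array([-2.52700760e-03, -5.69387269e+01, -5.00570834e+01, -4.61369964e-04,
        1.44603668e-02,  3.25779058e-05]), 'eef_pos': array([ 0.16046738, -0.57789828,  0.40366394]), 'orientation': array([ 0.56334358, -0.56247488,  0.42842426, -0.42745604]), 'force': array([-0.09551362,  0.3698897 ,  0.27246521]), 'moment': array([-0.01914595,  0.03351656,  0.02771552]), 'opening': 1.0044753633378924}
scene {'fx': 464.2512397632221, 'fy': 464.2512397632221, 'cx': 313.77143020049743, 'cy': 228.76255157860135, 'k1': -0.10575600427786118, 'R': array([[ 0.12615863,  0.99185799, -0.01737031],
       [ 0.74653783, -0.10645728, -0.65677097],
       [-0.65327273,  0.06988973, -0.75389002]]), 't': array([ 0.05322662, -0.37539406,  1.32116388])}
top {'fx': 529.0915480889121, 'fy': 529.0915480889121, 'cx': 315.42148556995915, 'cy': 230.57291720297457, 'k1': -0.06329489534270602, 'R': array([[-0.00245915, -0.99973933, -0.02269863],
       [-0.98493616,  0.00634612, -0.17280188],
       [ 0.17290088,  0.02193176, -0.98469502]]), 't': array([-0.10378723,  0.59516448,  1.32267515])}
wrist {'fx': 374.7581835900751, 'fy': 374.7581835900751, 'cx': 316.16185172118674, 'cy': 235.80068597051442, 'k1': -0.08107320834107587, 'R': array([[ 0.26819773, -0.96335781, -0.00342274],
       [-0.92268591, -0.257893  ,  0.28660411],
       [-0.27698501, -0.07370846, -0.95804299]]), 't': array([-0.59861358, -0.03908873,  0.37898556])}
```

View pics/scene0.png

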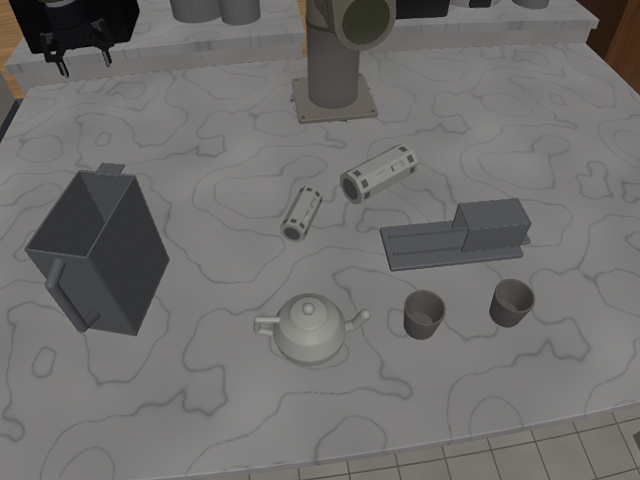

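View pics/top0.png

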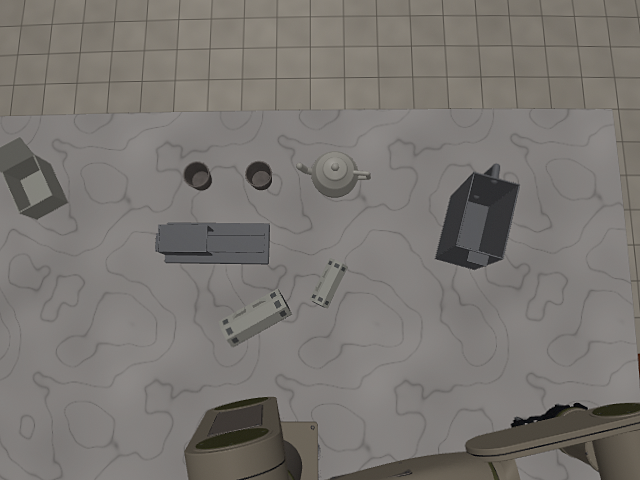

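View pics/wrist0.png

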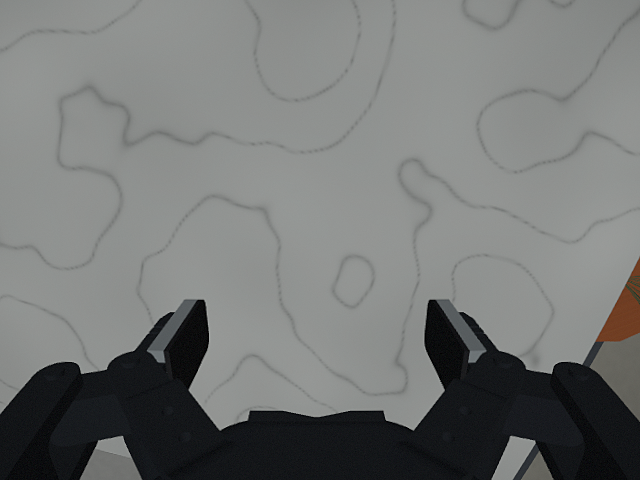

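Candidates: the small octagonal prism at scene (302,213) / top (329,283), and the larger one at scene (379,174) / top (257,317). The smaller is meant, so I check it in a close crop.

```bash
cat > h.py <<'E'
import numpy as np, cv2
from rig import ctrl, optics
from scipy.spatial.transform import Rotation as Rn
def pix2ray(c,u,v):
    K=np.array([[c['fx'],0,c['cx']],[0,c['fy'],c['cy']],[0,0,1]])
    p=cv2.undistortPoints(np.array([[[u,v]]],float),K,np.array([c['k1'],0,0,0.]))[0,0]
    return np.array([p[0],p[1],1.])
def plane(c,u,v,z):
    r=c['R'].T@pix2ray(c,u,v); o=-c['R'].T@c['t']; return o+r*(z-o[2])/r[2]
def cloud(c,d):
    K=np.array([[c['fx'],0,c['cx']],[0,c['fy'],c['cy']],[0,0,1]])
    v,u=np.mgrid[0:480,0:640]
    p=cv2.undistortPoints(np.stack([u,v],-1).reshape(-1,1,2).astype(float),K,np.array([c['k1'],0,0,0.])).reshape(480,640,2)
    P=np.dstack([p,np.ones((480,640))])*d[...,None]
    return (P-c['t'])@c['R']
def proj(c,X):
    K=np.array([[c['fx'],0,c['cx']],[0,c['fy'],c['cy']],[0,0,1]])
    return cv2.projectPoints(np.array(X,float).reshape(-1,1,3),cv2.Rodrigues(c['R'])[0],c['t'],K,np.array([c['k1'],0,0,0.]))[0].reshape(-1,2)
def toolR(s): 
    q=s['orientation']; return Rn.from_quat([q[1],q[2],q[3],q[0]]).as_matrix()
E
python3 - <<'E'
from h import *
s=cv2.imread('pics/scene0.png');t=cv2.imread('pics/top0.png')
a=cv2.resize(s[170:255,260:345],(400,400),interpolation=cv2.INTER_CUBIC)
b=cv2.resize(t[245:320,290:365],(400,400),interpolation=cv2.INTER_CUBIC)
cv2.imwrite('pics/crop1.png',np.hstack([a,b]))
print(toolR(ctrl.sense()).round(3))
for n,(v0,v1,u0,u1) in (('scene',(170,255,260,345)),('top',(245,320,290,365))):
    c=optics.calibration(n); W=cloud(c,np.load(f'pics/{n}0.npy'))[v0:v1,u0:u1].reshape(-1,3)
    Q=W[(W[:,2]>.006)&(W[:,2]<.08)]
    xy=Q[:,:2]; r=cv2.minAreaRect(xy.astype(np.float32)*1000)
    print(n,len(Q),r,Q[:,2].max(),np.percentile(Q[:,2],[50,90,98]))
for n in ('scene','top'):
    c=optics.calibration(n); W=cloud(c,np.load(f'pics/{n}0.npy'))
    print(n,[W[p].round(3) for p in [(430,320),(350,200)]])
E
```

```text
[[ 0.267 -0.     0.964]
 [-0.964  0.001  0.267]
 [-0.001 -1.     0.   ]]
scene 1516 ((436.1097717285156, -116.77922821044922), (76.75690460205078, 194.0584716796875), 50.06624984741211) 0.06985718939436969 [0.04620038 0.05304617 0.05451506]
top 1103 ((465.63189697265625, -136.31007385253906), (192.45721435546875, 194.9337615966797), 89.78340911865234) 0.06008695473381399 [0.04860085 0.05446526 0.05700968]
scene [array([ 0.906, -0.159,  0.001]), array([ 0.74 , -0.352, -0.002])]
top [array([ 0.087, -0.116, -0.004]), array([0.288, 0.198, 0.001])]
```

View pics/crop1.png

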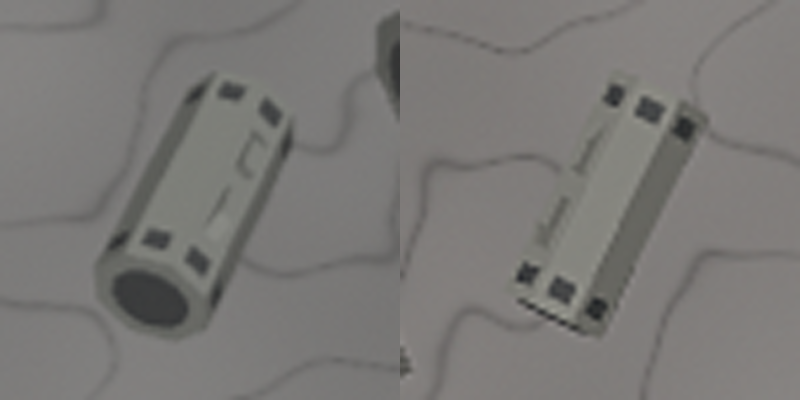

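The crop shows the smaller prism with dark patches at both ends, and the notched rib on its sloping flat: scene right side, around (313,207), and top left side, around (322,276). Next I measure poses.

```bash
python3 - <<'E'
from h import *
for n,seed in (('scene',(213,302)),('top',(285,330))):
    c=optics.calibration(n); W=cloud(c,np.load(f'pics/{n}0.npy'))
    Z=W[...,2]; m=((Z>.012)&(Z<.3)).astype(np.uint8)
    k,l=cv2.connectedComponents(m,connectivity=4)
    for nm,sd in (('small',seed),('big',(174,379) if n=='scene' else (317,257)),('lid',(240,420) if n=='scene' else (243,240))):
        Q=W[l==l[sd]]; 
        print(n,nm,len(Q),[np.array(x).round(1) for x in cv2.minAreaRect((Q[:,:2]*1000).astype(np.float32))],'zpct',np.percentile(Q[:,2],[2,50,90,98]).round(4))
        if nm=='lid':
            for lab,lo,hi in (('top',.075,.1),('floor',.012,.03)):
                q=Q[(Q[:,2]>lo)&(Q[:,2]<hi)]
                print('  ',lab,len(q),[np.array(x).round(1) for x in cv2.minAreaRect((q[:,:2]*1000).astype(np.float32))],np.median(q[:,2]).round(4))
        else:
            q=Q[(Q[:,2]>Q[:,2].max()-.012)]
            print('  top',len(q),[np.array(x).round(1) for x in cv2.minAreaRect((q[:,:2]*1000).astype(np.float32))],np.median(q[:,2]).round(4))
E
python3 - <<'E'
import cv2,numpy as np
s=cv2.imread('pics/scene0.png');t=cv2.imread('pics/top0.png')
cv2.imwrite('pics/crop2.png',np.hstack([cv2.resize(s[185:285,370:545],(700,400))[:, :400*1] if 0 else cv2.resize(s[185:285,370:545],(400,229)),cv2.resize(t[205:285,145:285],(400,229))]))
E
```

```text
scene small 1400 [array([ 462., -139.]), array([ 53. , 125.1]), np.float64(63.5)] zpct [0.0158 0.0471 0.053  0.0542]
  top 829 [array([ 461.8, -136.8]), array([ 45. , 122.7]), np.float64(63.3)] 0.0511
scene big 2553 [array([373.8,  49.3]), array([ 76.7, 177. ]), np.float64(28.4)] zpct [0.0205 0.0639 0.0744 0.0757]
  top 1220 [array([378. ,  51.9]), array([ 62.5, 174.4]), np.float64(27.7)] 0.0728
scene lid 7036 [array([571.2, 172.8]), array([307.9, 111.9]), np.float64(88.6)] zpct [0.0129 0.0214 0.0882 0.0896]
   top 1896 [array([572. , 232.8]), array([130.2,  73. ]), np.float64(88.4)] 0.0878
   floor 4147 [array([571.2, 172.8]), array([307.9, 111.9]), np.float64(88.6)] 0.0159
top small 960 [array([ 460.9, -138.4]), array([ 52.5, 121.2]), np.float64(63.6)] zpct [0.0346 0.0494 0.0546 0.0571]
  top 579 [array([ 461.5, -137.2]), array([ 45.1, 120.2]), np.float64(61.8)] 0.0517
top big 2085 [array([372. ,  48.6]), array([ 75. , 172.9]), np.float64(29.2)] zpct [0.0435 0.0704 0.0762 0.0785]
  top 948 [array([376.8,  51.3]), array([ 56.8, 171.5]), np.float64(26.9)] 0.0743
top lid 4148 [array([570.2, 171.8]), array([306.8, 110.6]), np.float64(89.0)] zpct [0.0125 0.0194 0.0898 0.0926]
   top 1371 [array([571.3, 232.3]), array([128.1,  71.1]), np.float64(88.9)] 0.0885
   floor 2645 [array([570.2, 171.8]), array([306.8, 110.6]), np.float64(89.0)] 0.0166
```

View pics/crop2.png

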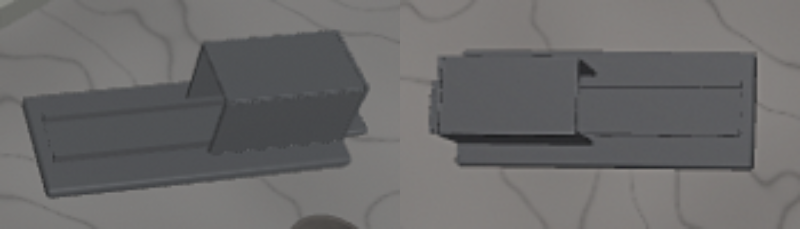

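Run:
```python
from h import *
s=ctrl.sense(); R=toolR(s); c=optics.calibration('wrist'); W=cloud(c,np.load('pics/wrist0.npy'))
T=(W-s['eef_pos'])@R*1000
for n,(v0,v1,u0,u1) in (('L',(295,385,150,215)),('R',(295,385,420,480))):
    Q=T[v0:v1,u0:u1].reshape(-1,3); Q=Q[(Q[:,1]<210)&(Q[:,1]>60)]
    print(n,len(Q),np.percentile(Q,[1,10,50,90,99],axis=0).round(1).tolist())
cart=np.array([.461,-.1385]); n=np.array([np.cos(np.radians(63.5)),np.sin(np.radians(63.5))])
tgt=np.append(cart-0.013*n,.300); print(tgt, ((tgt-s['eef_pos'])@R*100).round(2))
```

```text
L 4080 [[-55.4, 101.9, -11.7], [-48.4, 115.6, -6.4], [-42.9, 136.4, 6.0], [-42.3, 153.2, 10.1], [-32.6, 159.5, 15.3]]
R 3901 [[32.4, 102.2, -11.8], [42.2, 122.7, -6.6], [42.8, 137.2, 5.8], [47.9, 153.5, 10.0], [55.0, 159.8, 15.4]]
[ 0.45519943 -0.15013415  0.3       ] [-33.33  10.44  39.84]
```

Call:
apply_moves:
  series:
    - {"claw": 8.54,"delta_pos": [-3,0,3.6]}
    - {"claw": 8.54,"delta_pos": [-3,0,3.6]}
    - {"claw": 8.54,"delta_pos": [-3,0,3.6]}
    - {"claw": 8.54,"delta_pos": [-3,0,3.6]}
    - {"claw": 8.54,"delta_pos": [-3,0,3.6]}
    - {"claw": 8.54,"delta_pos": [-3,0,3.6]}
    - {"claw": 8.54,"delta_pos": [-3,0,3.6]}
    - {"claw": 8.54,"delta_pos": [-3,0,3.6]}

```text
$.series[0]: bad value
```

Call:
apply_moves:
  series:
    - {"twist": 0.147,"delta_pos": [0,1,0]}
    - {"twist": 0.147,"delta_pos": [0,1,0]}
    - {"twist": 0.147,"delta_pos": [0,1,0]}
    - {"twist": 0.147,"delta_pos": [0,1,0]}
    - {"twist": 0.147,"delta_pos": [0,1,0]}
    - {"delta_pos": [0,0,0]}

```text
$.series[0]: bad value
```

```bash
cat > go.py <<'E'
import sys
from h import *
def to(tgt,yaw):
    s=ctrl.sense(); R=toolR(s); y=np.degrees(np.arctan2(R[1,0],R[0,0]))
    d=(yaw-y+180)%360-180
    print('t',round(s['time_s'],2),'pos',s['eef_pos'].round(4),'yaw',y.round(2),'delta cm',((np.array(tgt)-s['eef_pos'])@R*100).round(2),'twist',np.radians(-d).round(3),'F',s['force'].round(2),'open',round(float(s['opening']),3))
if __name__=='__main__': to([float(a) for a in sys.argv[1:4]],float(sys.argv[4]))
E
python3 go.py .4552 -.1501 .3 -116.5
```

```text
t 0.15 pos [ 0.1605 -0.578   0.4039] yaw -74.49 delta cm [-33.33  10.44  39.84] twist 0.733 F [1.11 0.85 0.03] open 0.997
```

Call:
apply_moves:
  series:
    - {"claw": 8.5,"delta_pos": [-3,0,3.6],"twist": 0}
    - {"claw": 8.5,"delta_pos": [-3,0,3.6],"twist": 0}
    - {"claw": 8.5,"delta_pos": [-3,0,3.6],"twist": 0}
    - {"claw": 8.5,"delta_pos": [-3,0,3.6],"twist": 0}
    - {"claw": 8.5,"delta_pos": [-3,0,3.6],"twist": 0}
    - {"claw": 8.5,"delta_pos": [-3,0,3.6],"twist": 0}
    - {"claw": 8.5,"delta_pos": [-3,0,3.6],"twist": 0}
    - {"claw": 8.5,"delta_pos": [-3,0,3.6],"twist": 0}

```text
time_s: 0.95
eef_pos: [0.3768, -0.2627, 0.4001]
orientation: [0.562, -0.56, 0.433, -0.429]
force: [1.0, -0.4, -0.9]
opening: 0.992
```

Call:
apply_moves:
  series:
    - {"claw": 8.5,"twist": 0.147,"delta_pos": [0,1,0]}
    - {"claw": 8.5,"twist": 0.147,"delta_pos": [0,1,0]}
    - {"claw": 8.5,"twist": 0.147,"delta_pos": [0,1,0]}
    - {"claw": 8.5,"twist": 0.147,"delta_pos": [0,1,0]}
    - {"claw": 8.5,"twist": 0.147,"delta_pos": [0,1,0]}
    - {"claw": 8.5,"twist": 0,"delta_pos": [0,0,0]}

```text
time_s: 1.55
eef_pos: [0.3805, -0.2546, 0.3479]
orientation: [0.366, -0.364, 0.608, -0.603]
force: [-0.8, -0.9, -0.4]
opening: 0.992
```

```bash
python3 go.py .4552 -.1501 .3 -116.5
```

```text
t 1.55 pos [ 0.3805 -0.2546  0.3479] yaw -117.86 delta cm [-12.7    4.85   1.75] twist -0.024 F [-0.78 -0.92 -0.42] open 0.992
```

Call:
apply_moves:
  series:
    - {"claw": 8.5,"delta_pos": [-3.2,1,0.4],"twist": -0.024}
    - {"claw": 8.5,"delta_pos": [-3.2,1.2,0.4],"twist": 0}
    - {"claw": 8.5,"delta_pos": [-3.2,1.2,0.4],"twist": 0}
    - {"claw": 8.5,"delta_pos": [-3.1,1.2,0.4],"twist": 0}
    - {"claw": 8.5,"delta_pos": [0,0,0],"twist": 0}

```text
time_s: 2.05
eef_pos: [0.4536, -0.1456, 0.3034]
orientation: [0.38, -0.377, 0.599, -0.596]
force: [0.3, -0.1, 0.9]
opening: 0.996
```

```bash
python3 go.py .4552 -.1501 .194 -116.5
python3 - <<'E'
from h import *
c=optics.calibration('wrist');s=ctrl.sense();p,d=optics.capture('wrist');cv2.imwrite('pics/wrist1.png',p)
W=cloud(c,d);Z=W[...,2];m=((Z>.012)&(Z<.07)).astype(np.uint8)
k,l,st,ce=cv2.connectedComponentsWithStats(m,connectivity=4)
for i in range(1,k):
    if st[i,4]>1500:
        Q=W[l==i]; print(st[i],[np.array(x).round(1) for x in cv2.minAreaRect((Q[:,:2]*1000).astype(np.float32))],np.percentile(Q[:,2],[2,50,98]).round(4))
E
```

```text
t 2.05 pos [ 0.4536 -0.1456  0.3034] yaw -115.3 delta cm [ 0.39 10.94  0.36] twist 0.021 F [ 0.31 -0.05  0.87] open 0.996
[   0  121   87  176 8250] [array([544. ,  42.2]), array([ 73.8, 143.4]), np.float64(50.7)] [0.0126 0.015  0.0239]
[  264   139    84   190 14657] [array([ 457.9, -138.4]), array([ 52.3, 121.2]), np.float64(63.5)] [0.0364 0.0499 0.0524]
[ 190  338   52   81 2253] [array([382.1, -33.3]), array([22.6, 45.9]), np.float64(74.6)] [0.0143 0.0481 0.0686]
```

View pics/wrist1.png

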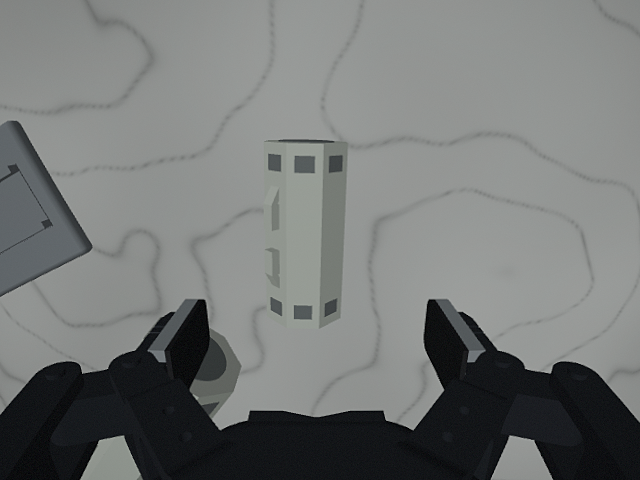

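The wrist view confirms it: the rib, cut by the notch, is on the left side (270,240), the cartridge centre is at (305,232), and the fingers straddle it. I descend with the rib-side finger 3–4 mm off the flat.

Call:
apply_moves:
  series:
    - {"claw": 8.5,"delta_pos": [0.2,2.7,0.2],"twist": 0.021}
    - {"claw": 8.5,"delta_pos": [0.1,2.8,0],"twist": 0}
    - {"claw": 8.5,"delta_pos": [0,2.8,0],"twist": 0}
    - {"claw": 8.5,"delta_pos": [0,1.2,0],"twist": 0}
    - {"claw": 8.5,"delta_pos": [0,0,0],"twist": 0}

```text
time_s: 2.6
eef_pos: [0.4554, -0.1539, 0.2119]
orientation: [-0.378, 0.374, -0.597, 0.6]
force: [-0.2, -0.3, 0.6]
opening: 0.998
```

```bash
python3 go.py .4537 -.1501 .192 -116.5
```

```text
t 2.6 pos [ 0.4554 -0.1539  0.2119] yaw -115.76 delta cm [-0.26  1.99 -0.33] twist 0.013 F [-0.18 -0.3   0.63] open 0.998
```

Call:
apply_moves:
  series:
    - {"claw": 8.5,"delta_pos": [-0.25,0,-0.2],"twist": 0.013}
    - {"claw": 8.5,"delta_pos": [0,0.7,-0.1],"twist": 0}
    - {"claw": 8.5,"delta_pos": [0,0.8,0],"twist": 0}
    - {"claw": 8.5,"delta_pos": [0,0.5,0],"twist": 0}
    - {"claw": 8.5,"delta_pos": [0,0,0],"twist": 0}

```text
time_s: 3.1
eef_pos: [0.4557, -0.1518, 0.1953]
orientation: [-0.376, 0.369, -0.597, 0.605]
force: [-0.1, 0.1, -0.5]
opening: 0.991
```

```bash
python3 go.py .4537 -.1501 .192 -116.5
```

```text
t 3.1 pos [ 0.4557 -0.1518  0.1953] yaw -116.49 delta cm [-0.06  0.33 -0.26] twist 0.0 F [-0.14  0.13 -0.52] open 0.991
```

Call:
apply_moves:
  series:
    - {"claw": 8.5,"delta_pos": [0.1,0.3,-0.2],"twist": 0}
    - {"claw": 8.5,"delta_pos": [0.2,0,0],"twist": 0}
    - {"claw": 8.5,"delta_pos": [0.2,-0.1,0],"twist": 0}
    - {"claw": 8.5,"delta_pos": [0.2,-0.15,0],"twist": 0}
    - {"claw": 8.5,"delta_pos": [0.2,-0.15,0],"twist": 0}
    - {"claw": 8.5,"delta_pos": [0,0,0],"twist": 0}

```text
time_s: 3.7
eef_pos: [0.4499, -0.1594, 0.1971]
orientation: [-0.376, 0.368, -0.597, 0.605]
force: [-0.6, 0.2, 0.4]
opening: 0.991
```

```bash
python3 go.py .4537 -.1501 .192 -116.5
python3 - <<'E'
from h import *
p,d=optics.capture('wrist');cv2.imwrite('pics/wrist2.png',p)
p,d=optics.capture('scene');cv2.imwrite('pics/scene2.png',cv2.resize(p[150:270,230:390],(800,600)))
E
```

```text
t 3.7 pos [ 0.4499 -0.1594  0.1971] yaw -116.46 delta cm [-1.    0.52 -0.08] twist 0.001 F [-0.56  0.18  0.37] open 0.991
```

View pics/wrist2.png

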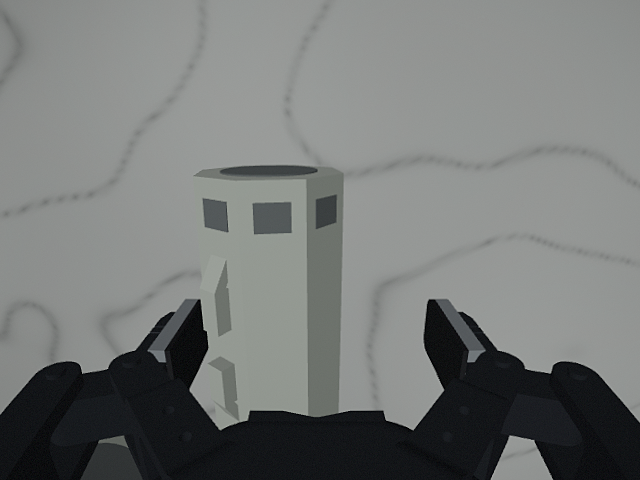

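View pics/scene2.png

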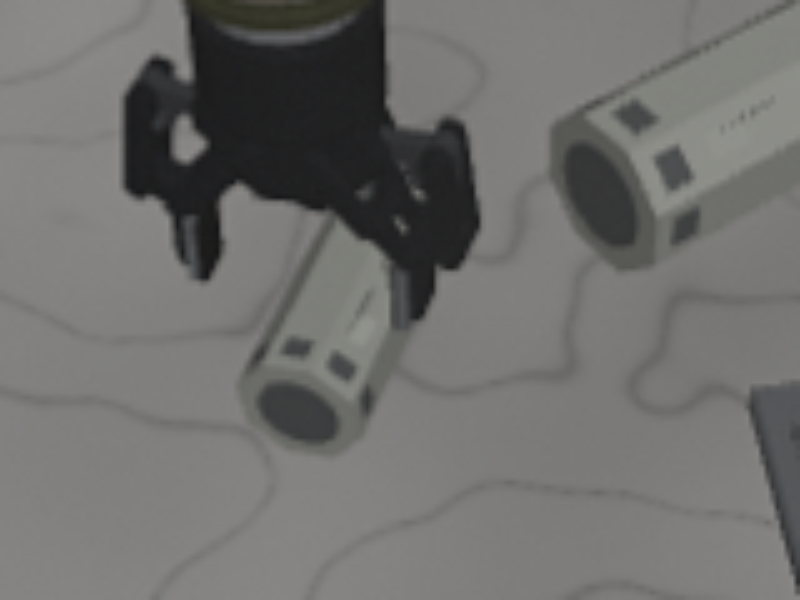

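Call:
apply_moves:
  series:
    - {"claw": 8.5,"delta_pos": [0.25,-0.1,0],"twist": 0}
    - {"claw": 8.5,"delta_pos": [0.25,-0.1,0],"twist": 0}
    - {"claw": 8.5,"delta_pos": [0.25,-0.1,0],"twist": 0}
    - {"claw": 8.5,"delta_pos": [0.25,-0.1,0],"twist": 0}
    - {"claw": 8.5,"delta_pos": [0,0,0],"twist": 0}

```text
time_s: 4.3
eef_pos: [0.4451, -0.1691, 0.2014]
orientation: [-0.376, 0.368, -0.597, 0.605]
force: [-0.9, 0.4, -0.1]
opening: 0.997
```

```bash
python3 go.py .4537 -.1501 .192 -116.5
python3 - <<'E'
from h import *
p,d=optics.capture('wrist');cv2.imwrite('pics/wrist3.png',p)
E
```

```text
t 4.3 pos [ 0.4451 -0.1691  0.2014] yaw -116.45 delta cm [-2.08  0.95 -0.09] twist 0.001 F [-0.93  0.38 -0.15] open 0.997
```

View pics/wrist3.png

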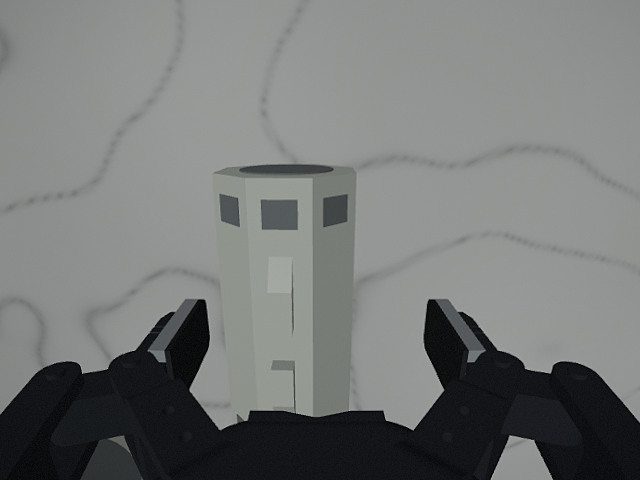

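It rolled: the rib is now on the top flat at (280,330). I lift to measure the new pose.

Call:
apply_moves:
  series:
    - {"claw": 8.5,"delta_pos": [0,-3,0],"twist": 0}
    - {"claw": 8.5,"delta_pos": [0,-4,0],"twist": 0}
    - {"claw": 8.5,"delta_pos": [0,-4,0],"twist": 0}
    - {"claw": 8.5,"delta_pos": [0,0,0],"twist": 0}

```text
time_s: 4.75
eef_pos: [0.4421, -0.1682, 0.3126]
orientation: [-0.375, 0.37, -0.599, 0.603]
force: [0.6, -0.5, -0.3]
opening: 0.992
```

```bash
cat > meas.py <<'E'
from h import *
import sys
c=optics.calibration('wrist');p,d=optics.capture('wrist');cv2.imwrite(sys.argv[1],p)
W=cloud(c,d);Z=W[...,2];m=((Z>.012)&(Z<.1)).astype(np.uint8)
k,l,st,ce=cv2.connectedComponentsWithStats(m,connectivity=4)
for i in range(1,k):
    if st[i,4]>1500:
        Q=W[l==i]; print(st[i],[np.array(x).round(1) for x in cv2.minAreaRect((Q[:,:2]*1000).astype(np.float32))],np.percentile(Q[:,2],[2,50,98]).round(4))
        q=Q[Q[:,2]>.0545]; 
        if len(q)>100: print('   rib',len(q),[np.array(x).round(1) for x in cv2.minAreaRect((q[:,:2]*1000).astype(np.float32))])
        q=Q[abs(Q[:,2]-.0515)<.0025]
        if len(q)>100:
            A=np.c_[q[:,:2]-q[:,:2].mean(0),np.ones(len(q))]; print('   flat',len(q),[np.array(x).round(1) for x in cv2.minAreaRect((q[:,:2]*1000).astype(np.float32))],'plane',np.linalg.lstsq(A,q[:,2],rcond=None)[0].round(4))
E
python3 meas.py pics/wrist4.png; python3 go.py .4537 -.1501 .192 -116.5
```

```text
[  256   144    82   183 13583] [array([ 448.5, -157.4]), array([ 53.3, 121. ]), np.float64(63.7)] [0.0357 0.0502 0.0579]
   rib 886 [array([ 458. , -161.8]), array([11.3, 79.2]), np.float64(64.7)]
   flat 6524 [array([ 448.3, -156.9]), array([ 29.5, 120. ]), np.float64(63.7)] plane [-0.0066 -0.0131  0.0515]
[   0  150   64  141 4588] [array([540. ,  35.2]), array([ 56.1, 118.4]), np.float64(50.1)] [0.0124 0.0148 0.0238]
[  81  436   60   44 1802] [array([355.9,  44.4]), array([42.5, 65.8]), np.float64(32.5)] [0.0575 0.0733 0.0746]
   rib 1789 [array([359. ,  45.4]), array([40.4, 64.5]), np.float64(36.9)]
t 4.8 pos [ 0.4413 -0.1678  0.3098] yaw -116.48 delta cm [-2.1  11.79  0.25] twist 0.0 F [ 0.57 -0.54 -0.47] open 0.998
```

View pics/wrist4.png

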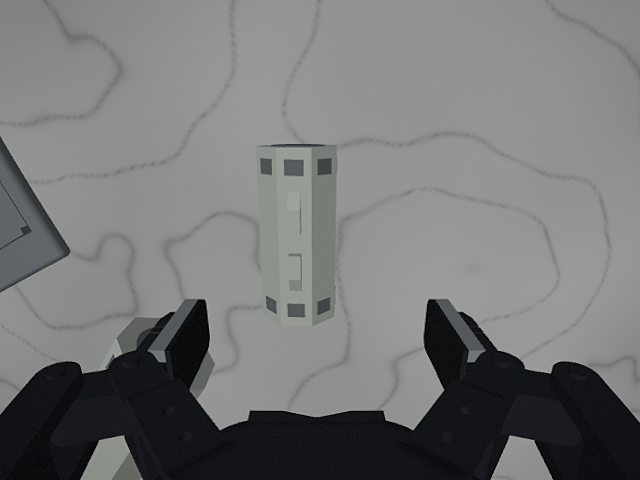

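The cartridge lies level, rib up, at pixels (296,233); world about (0.450, -0.157), axis as before. I descend and grip.

Call:
apply_moves:
  series:
    - {"claw": 8.5,"delta_pos": [-0.6,3,0.4],"twist": 0}
    - {"claw": 8.5,"delta_pos": [-0.6,3,0.2],"twist": 0}
    - {"claw": 8.5,"delta_pos": [0,2.5,0],"twist": 0}
    - {"claw": 8.5,"delta_pos": [0,1.5,0],"twist": 0}
    - {"claw": 8.5,"delta_pos": [0,0,0],"twist": 0}

```text
time_s: 5.3
eef_pos: [0.4514, -0.1587, 0.2028]
orientation: [-0.373, 0.371, -0.601, 0.602]
force: [-0.6, -0.5, -0.6]
opening: 0.999
```

```bash
python3 go.py .450 -.1575 .182 -116.3
```

```text
t 5.3 pos [ 0.4514 -0.1587  0.2028] yaw -116.5 delta cm [-0.04  2.08 -0.18] twist -0.004 F [-0.59 -0.54 -0.57] open 0.999
```

Call:
apply_moves:
  series:
    - {"claw": 8.5,"delta_pos": [0,1.0,-0.1],"twist": 0}
    - {"claw": 8.5,"delta_pos": [0,0.9,-0.1],"twist": 0}
    - {"claw": 8.5,"delta_pos": [0,0.3,0],"twist": 0}
    - {"claw": 8.5,"delta_pos": [0,0,0],"twist": 0}

```text
time_s: 5.7
eef_pos: [0.4491, -0.1576, 0.1787]
orientation: [-0.373, 0.371, -0.601, 0.601]
force: [-0.1, -0.2, -0.7]
opening: 1.0
```

```bash
python3 go.py .450 -.1575 .182 -116.3
```

```text
t 5.7 pos [ 0.4491 -0.1576  0.1787] yaw -116.5 delta cm [-0.05 -0.33  0.08] twist -0.004 F [-0.07 -0.17 -0.7 ] open 1.0
```

Call:
apply_moves:
  force: 25
  series:
    - {"claw": 7.5,"delta_pos": [0,-0.25,0],"twist": 0}
    - {"claw": 6.5,"delta_pos": [0,0,0],"twist": 0}
    - {"claw": 5.8,"delta_pos": [0,0,0],"twist": 0}
    - {"claw": 5.4,"delta_pos": [0,0,0],"twist": 0}
    - {"claw": 4.5,"delta_pos": [0,0,0],"twist": 0}
    - {"claw": 4.5,"delta_pos": [0,0,0],"twist": 0}
    - {"claw": 4.5,"delta_pos": [0,0,0],"twist": 0}

```text
time_s: 6.4
eef_pos: [0.4502, -0.1582, 0.1838]
orientation: [-0.374, 0.37, -0.6, 0.603]
force: [0.4, -0.1, -0.3]
opening: 0.603
```

```bash
python3 go.py .450 -.1575 .182 -116.3
python3 - <<'E'
from h import *
p,d=optics.capture('wrist');cv2.imwrite('pics/wrist5.png',p)
E
```

```text
t 6.4 pos [ 0.4502 -0.1582  0.1838] yaw -116.52 delta cm [-0.06  0.18 -0.06] twist -0.004 F [ 0.38 -0.12 -0.29] open 0.603
```

View pics/wrist5.png

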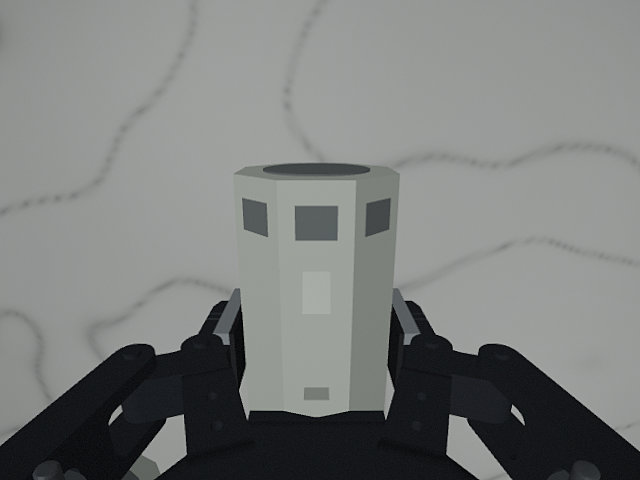

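Call:
apply_moves:
  series:
    - {"claw": 4.5,"delta_pos": [0,-1.5,0],"twist": 0}
    - {"claw": 4.5,"delta_pos": [0,-3,0],"twist": 0}
    - {"claw": 4.5,"delta_pos": [0,-4,0],"twist": 0}
    - {"claw": 4.5,"delta_pos": [0,-4,0],"twist": 0}
    - {"claw": 4.5,"delta_pos": [0,-2,0],"twist": 0}
    - {"claw": 4.5,"delta_pos": [0,0,0],"twist": 0}

```text
time_s: 7.05
eef_pos: [0.4473, -0.1572, 0.33]
orientation: [0.372, -0.372, 0.603, -0.6]
force: [1.0, -0.5, -2.2]
opening: 0.607
```

Call:
apply_moves:
  series:
    - {"claw": 4.5,"delta_pos": [-2,0,0],"twist": -0.12}
    - {"claw": 4.5,"delta_pos": [-2,0,0],"twist": -0.145}
    - {"claw": 4.5,"delta_pos": [-2,0,0],"twist": -0.145}
    - {"claw": 4.5,"delta_pos": [0,0,0],"twist": -0.145}
    - {"claw": 4.5,"delta_pos": [0,0,0],"twist": -0.145}
    - {"claw": 4.5,"delta_pos": [0,0,0],"twist": -0.145}
    - {"claw": 4.5,"delta_pos": [0,0,0],"twist": -0.145}

```text
time_s: 7.75
eef_pos: [0.4646, -0.0976, 0.3179]
orientation: [0.618, -0.618, 0.349, -0.338]
force: [-0.3, -0.8, -2.2]
opening: 0.602
```

Call:
apply_moves:
  series:
    - {"claw": 4.5,"delta_pos": [0,0,0],"twist": -0.145}
    - {"claw": 4.5,"delta_pos": [0,0,0],"twist": -0.145}
    - {"claw": 4.5,"delta_pos": [0,0,0],"twist": -0.145}
    - {"claw": 4.5,"delta_pos": [0,0,0],"twist": -0.145}
    - {"claw": 4.5,"delta_pos": [0,0,0],"twist": -0.145}
    - {"claw": 4.5,"delta_pos": [0,0,0],"twist": -0.145}
    - {"claw": 4.5,"delta_pos": [0,0,0],"twist": 0}

```text
time_s: 8.45
eef_pos: [0.4601, -0.0959, 0.3017]
orientation: [0.71, -0.701, 0.052, -0.028]
force: [-0.4, -0.1, -2.1]
opening: 0.602
```

```bash
python3 go.py .5687 .1005 .30 -1.3
python3 - <<'E'
from h import *
c=optics.calibration('wrist');p,d=optics.capture('wrist');cv2.imwrite('pics/wrist6.png',p)
E
```

```text
t 8.45 pos [ 0.4601 -0.0959  0.3017] yaw -6.46 delta cm [ 8.58  0.09 20.74] twist -0.09 F [-0.38 -0.08 -2.13] open 0.602
```

View pics/wrist6.png

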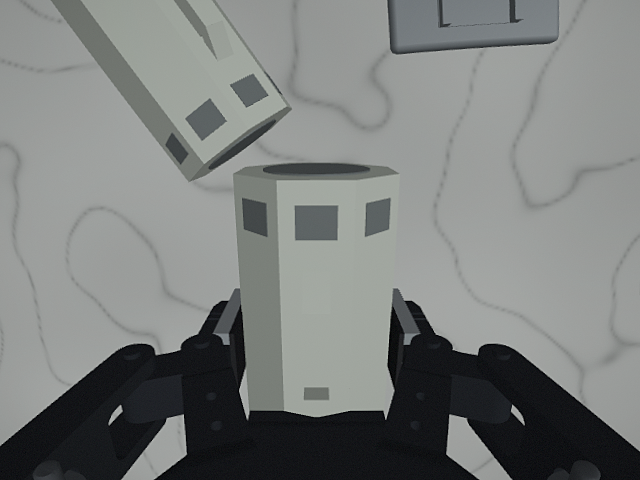

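Call:
apply_moves:
  series:
    - {"claw": 4.5,"delta_pos": [1.7,-0.3,3.8],"twist": -0.09}
    - {"claw": 4.5,"delta_pos": [1.4,-0.3,4],"twist": 0}
    - {"claw": 4.5,"delta_pos": [1.4,-0.2,4],"twist": 0}
    - {"claw": 4.5,"delta_pos": [1.4,0,4],"twist": 0}
    - {"claw": 4.5,"delta_pos": [1,0,2],"twist": 0}
    - {"claw": 4.5,"delta_pos": [0,0,0],"twist": 0}

```text
time_s: 9.1
eef_pos: [0.5401, 0.0828, 0.3033]
orientation: [0.711, -0.702, 0.035, -0.007]
force: [-0.9, -0.3, -1.7]
opening: 0.601
```

```bash
python3 go.py .5687 .1005 .25 -1.3
python3 - <<'E'
from h import *
c=optics.calibration('wrist');s=ctrl.sense();p,d=optics.capture('wrist');cv2.imwrite('pics/wrist7.png',p)
print(toolR(s).round(4))
W=cloud(c,d);Z=W[...,2]
np.save('pics/w7.npy',W)
for lab,lo,hi in (('hoodtop',.082,.095),('floor',.012,.02)):
    Q=W[(Z>lo)&(Z<hi)]
    print(lab,len(Q),[np.array(x).round(1) for x in cv2.minAreaRect((Q[:,:2]*1000).astype(np.float32))],np.median(Q[:,2]))
E
```

```text
t 9.1 pos [0.5401 0.0828 0.3033] yaw -3.41 delta cm [2.96 5.23 1.87] twist -0.037 F [-0.87 -0.3  -1.72] open 0.601
[[ 0.9974 -0.04    0.0601]
 [-0.0595  0.0149  0.9981]
 [-0.0409 -0.9991  0.0124]]
hoodtop 14970 [array([568.3, 191.1]), array([44.6, 70.3]), np.float64(88.8)] 0.08735495145468422
floor 18824 [array([568.1, 128.6]), array([215.8, 410.4]), np.float64(88.3)] 0.014494569545333524
```

View pics/wrist7.png

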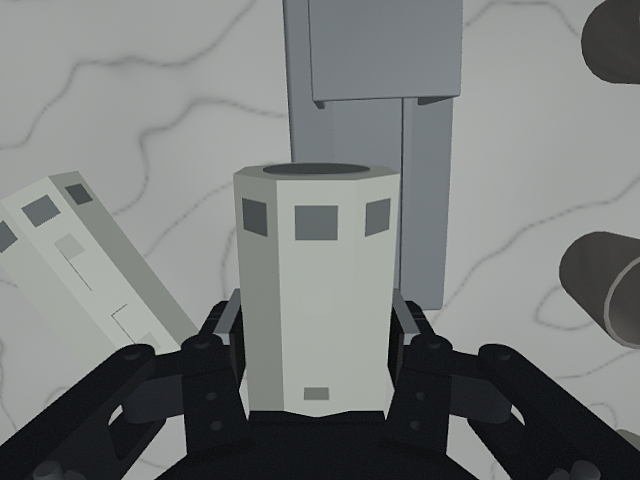

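Run:
```python
from h import *
s=ctrl.sense(); R=toolR(s); print(R.round(4), s['eef_pos'].round(4), s['dq'].round(3))
W=np.load('pics/w7.npy'); Z=W[...,2]
def rect(Q): return [np.array(x).round(1) for x in cv2.minAreaRect((Q[:,:2]*1000).astype(np.float32))]
m=(Z>.14)&(Z<.2); m[:, :235]=0; m[:,398:]=0; m[405:]=0
Q=W[m]; print('cart',len(Q),rect(Q),np.percentile(Q[:,2],[2,50,98]))
T=(Q-s['eef_pos'])@R*1000; print('tool x range',np.percentile(T[:,0],[1,99]).round(1),'y',np.percentile(T[:,1],[1,50,99]).round(1),'z max',T[:,2].max().round(1))
# front top edge in tool: 
# lid plate front edge/floor component
m=((Z>.010)&(Z<.03)).astype(np.uint8); k,l,st,ce=cv2.connectedComponentsWithStats(m,connectivity=4)
for i in range(1,k):
    if st[i,4]>3000: print(st[i],rect(W[l==i]))
```

```text
[[ 0.9974 -0.0412  0.06  ]
 [-0.0594  0.0144  0.9981]
 [-0.0419 -0.999   0.0119]] [0.5395 0.0818 0.3029] [-0.042 -0.024  0.028 -0.015  0.012 -0.044]
cart 37437 [array([532.8,  99.9]), array([88.5, 62.5]), np.float64(86.8)] [0.15249916 0.16918911 0.17682163]
tool x range [-26.7  25.1] y [126.1 134.2 156.4] z max 60.2
[  282     0   172   311 19872] [array([567.1, 129.2]), array([218. , 110.2]), np.float64(89.1)]
```

Call:
apply_moves:
  series:
    - {"claw": 4.5,"delta_pos": [1.4,0,0.9],"twist": -0.037}
    - {"claw": 4.5,"delta_pos": [1.4,1.5,0.9],"twist": 0}
    - {"claw": 4.5,"delta_pos": [0,3,0],"twist": 0}
    - {"claw": 4.5,"delta_pos": [0,2,0],"twist": 0}
    - {"claw": 4.5,"delta_pos": [0,0,0],"twist": 0}

```text
time_s: 9.65
eef_pos: [0.5647, 0.0953, 0.233]
orientation: [0.711, -0.703, 0.029, 0.002]
force: [-0.4, 0.2, -1.8]
opening: 0.601
```

```bash
cat > m2.py <<'E'
from h import *
import sys
c=optics.calibration('wrist');s=ctrl.sense();p,d=optics.capture('wrist');cv2.imwrite(sys.argv[1],p)
R=toolR(s);print(R[:,1].round(4),s['eef_pos'].round(4))
W=cloud(c,d);Z=W[...,2]
def rect(Q): return [np.array(x).round(1) for x in cv2.minAreaRect((Q[:,:2]*1000).astype(np.float32))]
Q=W[(Z>.082)&(Z<.095)&(W[...,1]>.166)]
if len(Q)>500:print('hoodtop',len(Q),rect(Q),np.median(Q[:,2]))
T=(W-s['eef_pos'])@R*1000
m=(abs(T[...,1]-130)<25)&(abs(T[...,0])<29)&(T[...,2]<63)&(T[...,2]>40); Q=T[m]
if len(Q)>500:
    Qw=W[m]
    print('cart tool x',np.percentile(Q[:,0],[1,99]).round(1),'zmax',Q[:,2].max().round(1),'world x at front',np.percentile(Qw[:,0],[1,99]).round(4),'zs',np.percentile(Qw[:,2],[2,98]).round(4))
m=((Z>.010)&(Z<.03)).astype(np.uint8); k,l,st,ce=cv2.connectedComponentsWithStats(m,connectivity=4)
for i in range(1,k):
    if st[i,4]>3000: print(st[i],rect(W[l==i]))
E
python3 go.py .568 .1005 .225 -1.3; python3 m2.py pics/wrist8.png
```

```text
t 9.65 pos [0.5647 0.0953 0.233 ] yaw -2.18 delta cm [0.34 0.79 0.52] twist -0.015 F [-0.42  0.25 -1.76] open 0.601
[-0.0438  0.012  -0.999 ] [0.5647 0.0953 0.233 ]
hoodtop 30478 [array([568.1, 187. ]), array([36.4, 70.7]), np.float64(88.7)] 0.08731798364373838
cart tool x [-26.8  23.6] zmax 59.1 world x at front [0.5335 0.5838] zs [0.0831 0.102 ]
[  231   126   220   208 14983] [array([566.7, 112.8]), array([113.4, 110. ]), np.float64(88.9)]
```

View pics/wrist8.png

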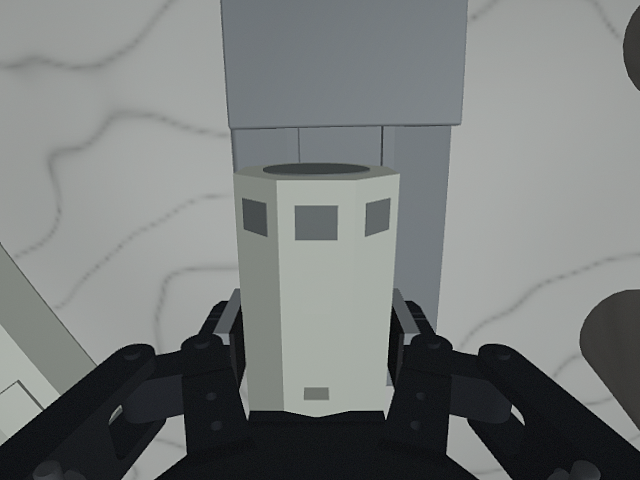

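Call:
apply_moves:
  series:
    - {"claw": 4.5,"delta_pos": [0.5,0,0.4],"twist": -0.015}
    - {"claw": 4.5,"delta_pos": [0.4,0.6,0.1],"twist": 0}
    - {"claw": 4.5,"delta_pos": [0,0.8,0],"twist": 0}
    - {"claw": 4.5,"delta_pos": [0,0,0],"twist": 0}

```text
time_s: 10.1
eef_pos: [0.576, 0.099, 0.2232]
orientation: [0.711, -0.703, 0.022, 0.004]
force: [-1.1, -0.4, -2.6]
opening: 0.608
```

```bash
python3 go.py .574 .0985 .2005 -1.3; python3 m2.py pics/wrist9.png
```

```text
t 10.1 pos [0.576  0.099  0.2232] yaw -1.47 delta cm [-0.11  2.27 -0.09] twist -0.003 F [-1.06 -0.4  -2.58] open 0.608
[-0.0368  0.0123 -0.9992] [0.576  0.099  0.2232]
hoodtop 36886 [array([568. , 187.5]), array([37.4, 70.8]), np.float64(88.7)] 0.08731076185146686
cart tool x [-26.8  23.6] zmax 59.0 world x at front [0.5451 0.5954] zs [0.0732 0.0921]
[  202   134   230   172 12634] [array([566.9, 125.9]), array([ 87.6, 110.7]), np.float64(89.5)]
```

View pics/wrist9.png

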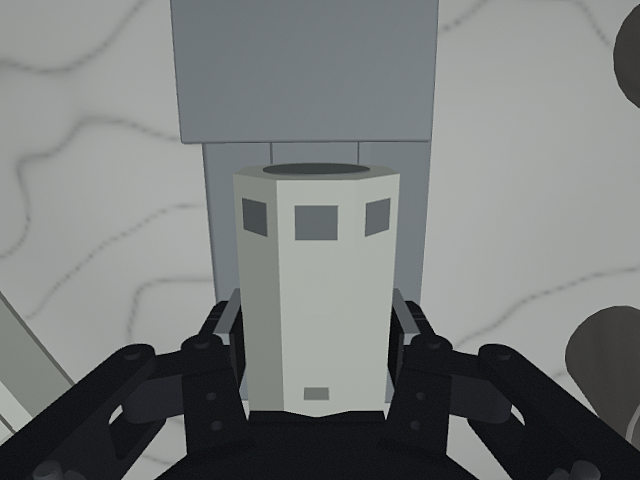

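Call:
apply_moves:
  series:
    - {"claw": 4.5,"delta_pos": [-0.2,0.6,0],"twist": 0}
    - {"claw": 4.5,"delta_pos": [0,0.7,0],"twist": 0}
    - {"claw": 4.5,"delta_pos": [0,0.5,0],"twist": 0}
    - {"claw": 4.5,"delta_pos": [0,0,0],"twist": 0}

```text
time_s: 10.55
eef_pos: [0.5735, 0.0995, 0.205]
orientation: [0.711, -0.703, 0.022, 0.003]
force: [0.2, -0.3, -2.1]
opening: 0.601
```

```bash
python3 go.py .574 .0985 .2005 -1.3; python3 m2.py pics/wrist10.png;python3 - <<'E'
from h import *
p,d=optics.capture('scene');cv2.imwrite('pics/scene10.png',cv2.resize(p[140:290,350:550],(800,600)))
E
```

```text
t 10.55 pos [0.5735 0.0995 0.205 ] yaw -1.46 delta cm [ 0.07  0.45 -0.1 ] twist -0.003 F [ 0.22 -0.27 -2.11] open 0.601
[-0.0351  0.0124 -0.9993] [0.5735 0.0995 0.205 ]
hoodtop 45780 [array([568. , 184.5]), array([32.5, 70.9]), np.float64(87.9)] 0.08730260354118595
cart tool x [-26.7  23.6] zmax 59.1 world x at front [0.5428 0.5931] zs [0.0552 0.074 ]
[  193   146   255   181 15501] [array([566.9, 123.5]), array([ 85.1, 110.5]), np.float64(88.9)]
```

View pics/wrist10.png

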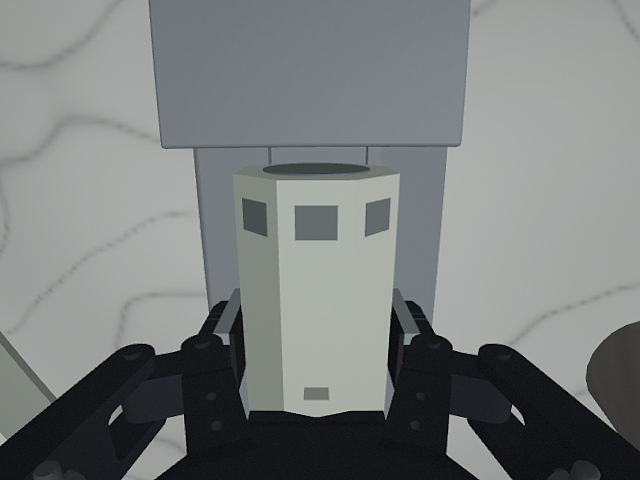

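View pics/scene10.png

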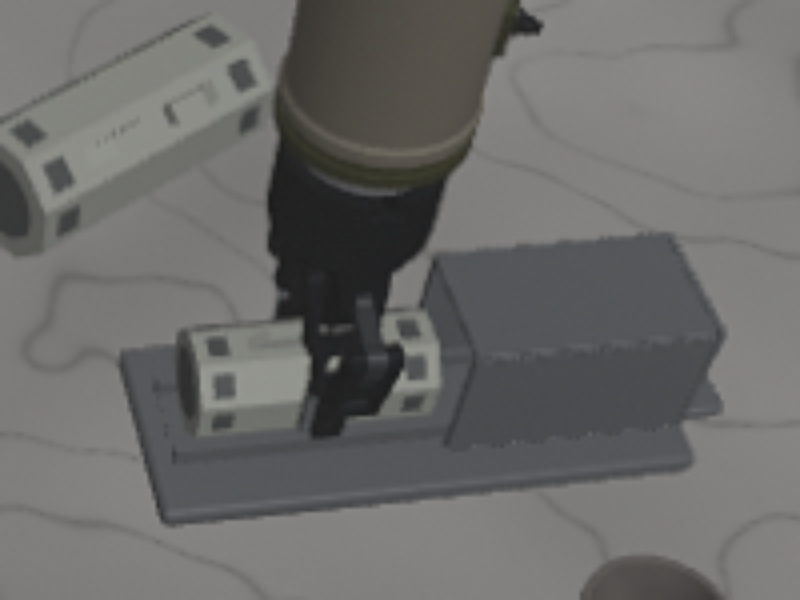

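Call:
apply_moves:
  series:
    - {"claw": 4.5,"delta_pos": [-0.1,0.2,0],"twist": 0}
    - {"claw": 4.5,"delta_pos": [0,0.15,0],"twist": 0}
    - {"claw": 4.5,"delta_pos": [0,0,0],"twist": 0}

```text
time_s: 10.95
eef_pos: [0.573, 0.0996, 0.2027]
orientation: [0.711, -0.703, 0.021, 0.003]
force: [-1.1, 0.9, -3.5]
opening: 0.605
```

```bash
python3 go.py .573 .0985 .2 -1.3
```

```text
t 10.95 pos [0.573  0.0996 0.2027] yaw -1.47 delta cm [ 0.02  0.27 -0.11] twist -0.003 F [-1.12  0.87 -3.49] open 0.605
```

Call:
apply_moves:
  series:
    - {"claw": 4.5,"delta_pos": [0,0.2,0],"twist": 0}
    - {"claw": 4.5,"delta_pos": [0,0.1,0],"twist": 0}
    - {"claw": 4.5,"delta_pos": [0,0,0],"twist": 0}

```text
time_s: 11.25
eef_pos: [0.5732, 0.0997, 0.2002]
orientation: [0.711, -0.703, 0.021, 0.002]
force: [-0.5, -0.7, -0.9]
opening: 0.606
```

```bash
python3 go.py .573 .0985 .2 -1.3
```

```text
t 11.25 pos [0.5732 0.0997 0.2002] yaw -1.46 delta cm [-0.01  0.02 -0.12] twist -0.003 F [-0.52 -0.69 -0.87] open 0.606
```

Call:
apply_moves:
  series:
    - {"claw": 4.5,"delta_pos": [0,0.12,0],"twist": 0}
    - {"claw": 4.5,"delta_pos": [0,0,0],"twist": 0}

```text
time_s: 11.45
eef_pos: [0.5735, 0.0998, 0.2004]
orientation: [0.711, -0.703, 0.02, 0.002]
force: [0.0, -1.1, -2.3]
opening: 0.603
```

```bash
python3 go.py .573 .0985 .2 -1.3
```

```text
t 11.45 pos [0.5735 0.0998 0.2004] yaw -1.46 delta cm [-0.04  0.04 -0.13] twist -0.003 F [ 0.01 -1.06 -2.31] open 0.603
```

Call:
apply_moves:
  series:
    - {"claw": 4.5,"delta_pos": [0,0.2,0],"twist": 0}
    - {"claw": 4.5,"delta_pos": [0,0,0],"twist": 0}

```text
time_s: 11.65
eef_pos: [0.5739, 0.0999, 0.2004]
orientation: [0.711, -0.703, 0.02, 0.002]
force: [0.1, 1.0, -2.1]
opening: 0.6
```

```bash
python3 go.py .573 .0985 .2 -1.3;python3 m2.py pics/wrist11.png
```

```text
t 11.65 pos [0.5739 0.0999 0.2004] yaw -1.45 delta cm [-0.09  0.05 -0.14] twist -0.003 F [ 0.11  1.04 -2.1 ] open 0.6
[-0.0302  0.0127 -0.9995] [0.5739 0.0999 0.2004]
hoodtop 49145 [array([568.1, 184.4]), array([31.7, 71.1]), np.float64(88.5)] 0.08729728466328465
cart tool x [-26.7  23.6] zmax 59.1 world x at front [0.544  0.5943] zs [0.0508 0.0693]
[  186   149   261   178 15955] [array([567.1, 124.3]), array([ 82.3, 110.3]), np.float64(89.0)]
```

Call:
apply_moves:
  series:
    - {"claw": 4.5,"delta_pos": [-0.1,0.15,0],"twist": 0}
    - {"claw": 4.5,"delta_pos": [-0.05,0.15,0],"twist": 0}
    - {"claw": 4.5,"delta_pos": [0,0.15,0],"twist": 0}

```text
time_s: 12.0
eef_pos: [0.5736, 0.1001, 0.1999]
orientation: [0.711, -0.703, 0.019, 0.001]
force: [-10.1, -0.5, 17.9]
opening: 0.602
```

```bash
python3 go.py .573 .0985 .2 -1.3;python3 m2.py pics/wrist11.png; python3 go.py .573 .0985 .2 -1.3
```

```text
t 12.0 pos [0.5736 0.1001 0.1999] yaw -1.44 delta cm [-0.05 -0.01 -0.16] twist -0.002 F [-10.12  -0.52  17.91] open 0.602
[-0.0271  0.0125 -0.9996] [0.5736 0.1001 0.1999]
hoodtop 49754 [array([568. , 184.1]), array([31.6, 70.6]), np.float64(88.1)] 0.08730270917988203
cart tool x [-26.8  23.5] zmax 59.2 world x at front [0.544  0.5944] zs [0.0504 0.0686]
[  185   150   262   176 15943] [array([567. , 124.9]), array([ 81.1, 110.3]), np.float64(88.8)]
t 12.05 pos [0.5736 0.1001 0.1999] yaw -1.44 delta cm [-0.05 -0.01 -0.16] twist -0.002 F [-9.92 -1.94 16.65] open 0.602
```

Call:
apply_moves:
  series:
    - {"claw": 4.5,"delta_pos": [-0.15,-0.15,0],"twist": 0}
    - {"claw": 4.5,"delta_pos": [-0.15,0,0],"twist": 0}
    - {"claw": 4.5,"delta_pos": [0,0.1,0],"twist": 0}
    - {"claw": 4.5,"delta_pos": [0,0,0],"twist": 0}

```text
time_s: 12.45
eef_pos: [0.5707, 0.1001, 0.2003]
orientation: [0.711, -0.703, 0.018, 0.0]
force: [0.4, 0.1, 1.5]
opening: 0.606
```

```bash
python3 go.py .571 .1 .2 -1.3;python3 m2.py pics/wrist12.png; python3 go.py .571 .1 .2 -1.3
```

```text
t 12.45 pos [0.5707 0.1001 0.2003] yaw -1.43 delta cm [ 0.03  0.03 -0.01] twist -0.002 F [0.38 0.08 1.5 ] open 0.606
[-0.0252  0.0125 -0.9996] [0.5707 0.1001 0.2003]
hoodtop 49516 [array([568.1, 184.3]), array([31.6, 70.7]), np.float64(88.6)] 0.08729879234637543
cart tool x [-26.8  23.6] zmax 59.2 world x at front [0.5414 0.5918] zs [0.051 0.069]
[  191   150   262   184 15909] [array([566.9, 123. ]), array([ 85.4, 110.1]), np.float64(88.9)]
t 12.5 pos [0.5707 0.1001 0.2003] yaw -1.43 delta cm [ 0.03  0.03 -0.01] twist -0.002 F [ 1.63 -0.28 -0.56] open 0.602
```

Call:
apply_moves:
  series:
    - {"claw": 4.5,"delta_pos": [0,0.15,0],"twist": 0}
    - {"claw": 4.5,"delta_pos": [0,0.1,0],"twist": 0}
    - {"claw": 4.5,"delta_pos": [0,0,0],"twist": 0}

```text
time_s: 12.8
eef_pos: [0.5711, 0.1001, 0.2001]
orientation: [0.711, -0.703, 0.018, 0.0]
force: [0.6, -0.4, -1.8]
opening: 0.606
```

```bash
python3 go.py .571 .1 .2 -1.3;python3 m2.py pics/wrist13.png
```

```text
t 12.8 pos [0.5711 0.1001 0.2001] yaw -1.43 delta cm [-0.01  0.01 -0.01] twist -0.002 F [ 0.56 -0.41 -1.76] open 0.606
[-0.0255  0.0123 -0.9996] [0.5711 0.1001 0.2001]
hoodtop 49660 [array([567.9, 184.2]), array([31.5, 70.9]), np.float64(88.3)] 0.08730517545170474
cart tool x [-26.7  23.6] zmax 59.1 world x at front [0.5419 0.5921] zs [0.0505 0.0689]
[  190   150   262   182 15891] [array([566.9, 123.6]), array([ 83.6, 110.3]), np.float64(88.8)]
```

Call:
apply_moves:
  series:
    - {"claw": 5.6,"delta_pos": [0,0,0],"twist": 0}
    - {"claw": 6.0,"delta_pos": [0,0,0],"twist": 0}
    - {"claw": 7.0,"delta_pos": [0,0,0],"twist": 0}
    - {"claw": 8.0,"delta_pos": [0,0,0],"twist": 0}
    - {"claw": 8.5,"delta_pos": [0,0,0],"twist": 0}
    - {"claw": 8.5,"delta_pos": [0,-0.3,0],"twist": 0}

```text
time_s: 13.45
eef_pos: [0.5705, 0.1001, 0.2014]
orientation: [0.711, -0.703, 0.019, 0.001]
force: [0.3, 0.6, -1.3]
opening: 0.995
```

```bash
python3 go.py .571 .1 .2 -1.3;python3 - <<'E'
from h import *
p,d=optics.capture('scene');cv2.imwrite('pics/scene13.png',cv2.resize(p[140:290,350:550],(800,600)))
p,d=optics.capture('wrist');cv2.imwrite('pics/wrist14.png',p)
E
```

```text
t 13.45 pos [0.5705 0.1001 0.2014] yaw -1.44 delta cm [ 0.06  0.13 -0.02] twist -0.002 F [ 0.33  0.56 -1.32] open 0.995
```

View pics/scene13.png

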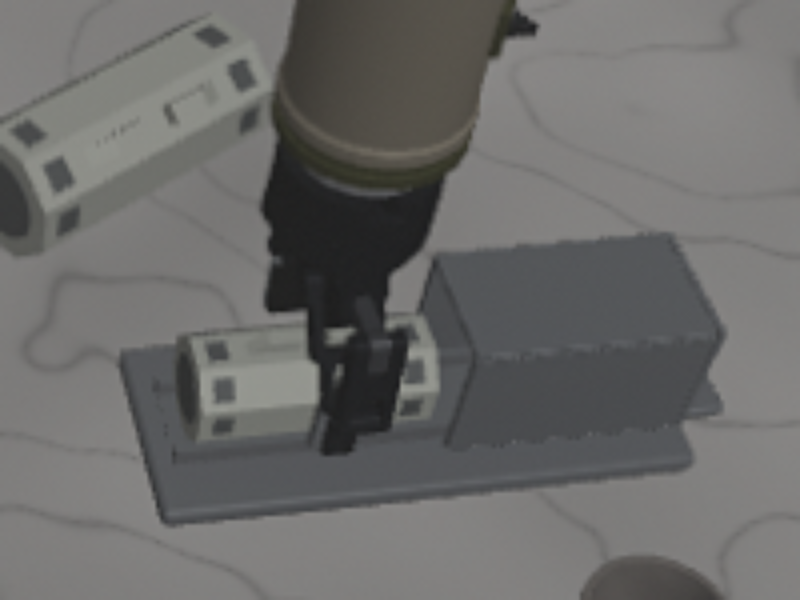

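View pics/wrist14.png

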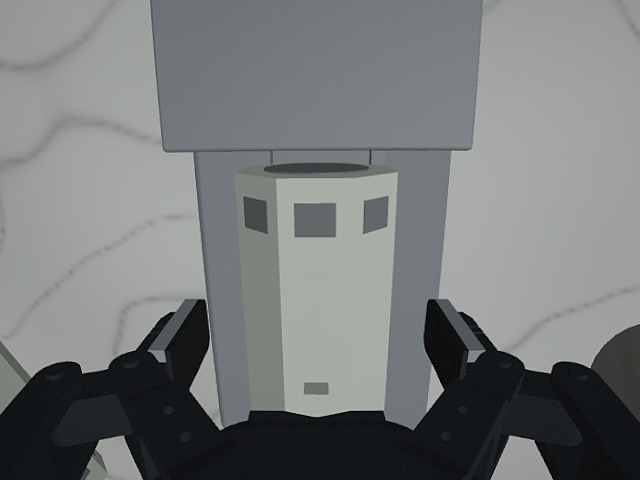

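Call:
apply_moves:
  series:
    - {"claw": 8.5,"delta_pos": [0,-2.5,0],"twist": 0}
    - {"claw": 8.5,"delta_pos": [0,-3.5,0],"twist": 0}
    - {"claw": 8.5,"delta_pos": [0,-3,-2],"twist": 0}
    - {"claw": 6,"delta_pos": [0,0,-3.5],"twist": 0}
    - {"claw": 4,"delta_pos": [0,0,-3],"twist": 0}
    - {"claw": 3,"delta_pos": [0,0,0],"twist": 0}

```text
time_s: 14.15
eef_pos: [0.5713, 0.0124, 0.2959]
orientation: [0.711, -0.703, 0.017, 0.001]
force: [-0.0, -0.6, -0.4]
opening: 0.51
```

```bash
python3 go.py .570 .015 .21 -1.3;python3 m2.py pics/wrist15.png
python3 - <<'E'
from h import *
# end disc depth check from initial scene view, along cartridge axis
c=optics.calibration('scene');W=cloud(c,np.load('pics/scene0.npy'))
a=np.array([np.cos(np.radians(153.5)),np.sin(np.radians(153.5)),0]); 
C=np.array([.461,-.1385,0])
for v in (222,226,230,233,236,239): print(v,[(round(float((W[v,u]-C)@a*1000),1),round(float(W[v,u,2]*1000))) for u in range(281,307,3)])
p,d=optics.capture('top');cv2.imwrite('pics/top15.png',cv2.resize(p[200:290,140:290],(800,480)))
c=optics.calibration('top');W=cloud(c,d);Z=W[...,2]
T=W[(Z>.055)&(Z<.08)&(W[...,1]<.17)&(W[...,1]>.02)&(abs(W[...,0]-.57)<.035)]
print([np.array(x).round(1) for x in cv2.minAreaRect((T[:,:2]*1000).astype(np.float32))],np.percentile(T[:,2],[5,50,95]).round(4))
E
```

```text
t 14.15 pos [0.5713 0.0124 0.2959] yaw -1.26 delta cm [0.08 8.6  0.17] twist 0.001 F [-0.01 -0.6  -0.35] open 0.51
[-0.0245  0.0114 -0.9996] [0.5713 0.0124 0.2959]
[  231     0   178   227 17535] [array([566.3,  92.1]), array([145.5, 110.4]), np.float64(88.8)]
222 [(-17.7, 2), (-52.9, 47), (-56.3, 54), (-52.8, 52), (-53.7, 55), (-50.3, 53), (-43.3, 47), (-40.1, 46), (-35.6, 43)]
226 [(-57.3, 38), (-57.9, 41), (-59.2, 45), (-59.8, 48), (-58.3, 48), (-59.4, 52), (-53.8, 48), (-47.4, 42), (-43.2, 39)]
230 [(-59.8, 28), (-60.8, 32), (-58.0, 31), (-59.9, 35), (-58.5, 36), (-59.6, 40), (-58.4, 41), (-58.1, 43), (-45.8, 30)]
233 [(-59.7, 18), (-59.9, 21), (-59.1, 22), (-60.0, 26), (-59.7, 28), (-58.7, 29), (-59.2, 32), (-59.0, 35), (-49.7, 25)]
236 [(-53.2, 0), (-58.9, 10), (-60.7, 14), (-58.8, 15), (-60.1, 19), (-57.8, 18), (-59.3, 23), (-59.5, 26), (-625.4, 750)]
239 [(-625.4, 750), (-59.0, 0), (-57.4, 0), (-58.3, 4), (-59.0, 8), (-58.1, 9), (-59.6, 14), (-59.7, 16), (-46.4, 1)]
[array([567.6,  94.6]), array([103.3,  51.1]), np.float64(87.7)] [0.0568 0.0659 0.0749]
```

View pics/wrist15.png

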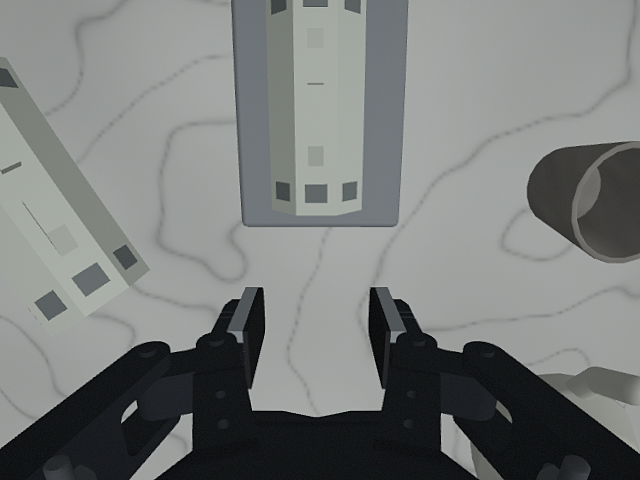

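View pics/top15.png

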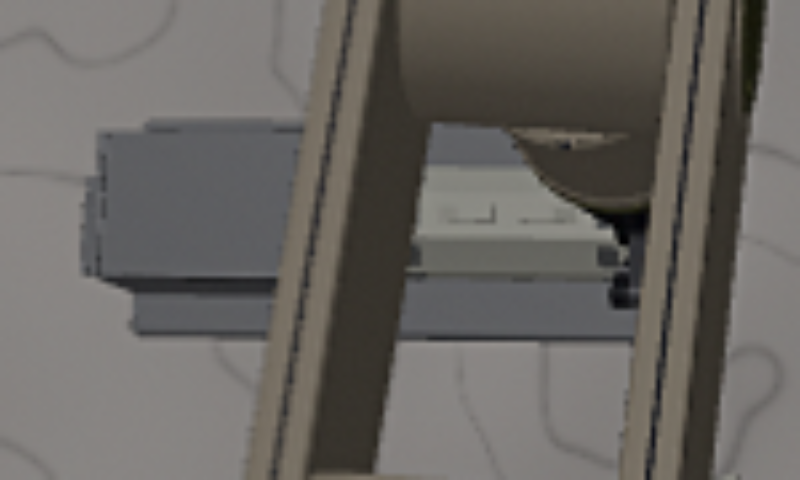

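The wrist view shows the cartridge on the slide with the rib on top (315,100), both slopes equally visible, and its near end at row 213. The end disc is flat, so closed fingers can push on it. Next I get its height and end position, then descend behind it.

```bash
cat > m3.py <<'E'
from h import *
import sys
c=optics.calibration('wrist');s=ctrl.sense();p,d=optics.capture('wrist');cv2.imwrite(sys.argv[1],p)
W=cloud(c,d);Z=W[...,2]
m=(abs(Z-.0675)<.003)&(abs(W[...,0]-.567)<.02)&(W[...,1]<.165); Q=W[m]
print('flat',len(Q),[np.array(x).round(1) for x in cv2.minAreaRect((Q[:,:2]*1000).astype(np.float32))],'y',np.percentile(Q[:,1],[.5,99.5]).round(4))
A=np.c_[Q[:,:2]-Q[:,:2].mean(0),np.ones(len(Q))];print('plane',np.linalg.lstsq(A,Q[:,2],rcond=None)[0].round(4))
m=(Z>.0715)&(Z<.078)&(abs(W[...,0]-.567)<.02)&(W[...,1]<.165);Q=W[m]
if len(Q)>50: print('rib',len(Q),np.median(Q[:,2]).round(4),Q[:,1].min().round(4),Q[:,1].max().round(4))
E
python3 m3.py pics/wrist16.png
```

```text
flat 10232 [array([565.4,  95.1]), array([109.5,  30.7]), np.float64(88.5)] y [0.0414 0.1488]
plane [-0.0061  0.002   0.0671]
rib 1330 0.0734 0.0724 0.1288
```

Call:
apply_moves:
  series:
    - {"claw": 0,"delta_pos": [0,2,0],"twist": 0}
    - {"claw": 0,"delta_pos": [0,2,0],"twist": 0}
    - {"claw": 0,"delta_pos": [0,0,0],"twist": 0}
    - {"claw": 0,"delta_pos": [0,0,0],"twist": 0}

```text
time_s: 14.7
eef_pos: [0.5698, 0.0199, 0.2538]
orientation: [0.712, -0.702, 0.015, 0.004]
force: [1.5, -0.1, 0.5]
opening: -0.001
```

```bash
python3 go.py .571 .015 .213 -1.3; python3 m3.py pics/wrist17.png
```

```text
t 14.7 pos [0.5698 0.0199 0.2538] yaw -0.91 delta cm [ 0.24  4.07 -0.55] twist 0.007 F [ 1.47 -0.09  0.49] open -0.001
flat 14534 [array([565. ,  91.4]), array([102.2,  30.9]), np.float64(89.0)] y [0.041  0.1415]
plane [-0.0054  0.001   0.0671]
rib 2095 0.0733 0.0723 0.1287
```

View pics/wrist17.png

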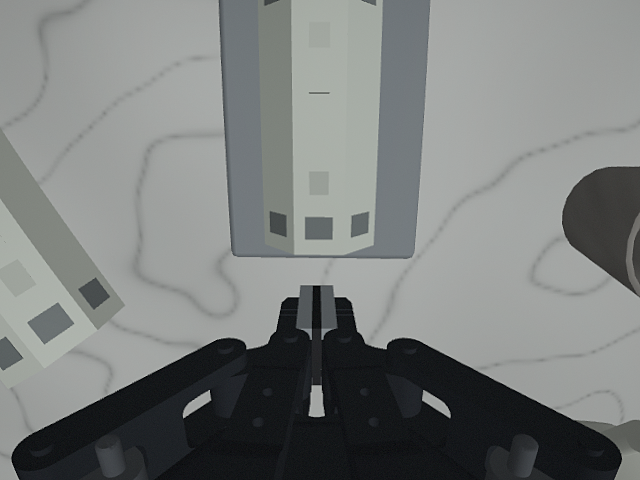

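Call:
apply_moves:
  series:
    - {"claw": 0,"delta_pos": [0,1.5,-0.3],"twist": 0}
    - {"claw": 0,"delta_pos": [0,1.5,-0.1],"twist": 0}
    - {"claw": 0,"delta_pos": [0,0.8,-0.1],"twist": 0}
    - {"claw": 0,"delta_pos": [0,0,0],"twist": 0}

```text
time_s: 15.15
eef_pos: [0.5691, 0.0157, 0.2142]
orientation: [0.712, -0.702, 0.014, 0.004]
force: [-0.6, 0.0, -0.5]
opening: -0.0
```

```bash
python3 go.py .571 .02 .213 -1.3
```

```text
t 15.15 pos [0.5691 0.0157 0.2142] yaw -0.86 delta cm [0.18 0.12 0.43] twist 0.008 F [-0.55  0.05 -0.54] open -0.0
```

Call:
apply_moves:
  series:
    - {"claw": 0,"delta_pos": [0,0,0.8],"twist": 0}
    - {"claw": 0,"delta_pos": [0,0,0.5],"twist": 0}
    - {"claw": 0,"delta_pos": [0,0,0.5],"twist": 0}
    - {"claw": 0,"delta_pos": [0,0,0.5],"twist": 0}
    - {"claw": 0,"delta_pos": [0,0,0.6],"twist": 0}
    - {"claw": 0,"delta_pos": [0,0,0.6],"twist": 0}

```text
time_s: 15.75
eef_pos: [0.5702, 0.053, 0.2156]
orientation: [0.712, -0.702, 0.014, 0.003]
force: [0.5, -0.5, -1.1]
opening: -0.001
```

```bash
python3 go.py .571 .085 .213 -1.3
```

```text
t 15.75 pos [0.5702 0.053  0.2156] yaw -0.92 delta cm [0.03 0.3  3.2 ] twist 0.007 F [ 0.5  -0.46 -1.11] open -0.001
```

Call:
apply_moves:
  series:
    - {"claw": 0,"delta_pos": [0,0.05,0.6],"twist": 0}
    - {"claw": 0,"delta_pos": [0,0.05,0.6],"twist": 0}
    - {"claw": 0,"delta_pos": [0,0.05,0.6],"twist": 0}
    - {"claw": 0,"delta_pos": [0,0.05,0.6],"twist": 0}
    - {"claw": 0,"delta_pos": [0,0,0.4],"twist": 0}

```text
time_s: 16.25
eef_pos: [0.5711, 0.0839, 0.2149]
orientation: [0.712, -0.702, 0.013, 0.002]
force: [0.3, -1.6, 0.4]
opening: -0.005
```

```bash
python3 go.py .571 .085 .213 -1.3;python3 - <<'E'
from h import *
p,d=optics.capture('scene');cv2.imwrite('pics/scene18.png',cv2.resize(p[140:290,350:550],(800,600)))
p,d=optics.capture('wrist');cv2.imwrite('pics/wrist18.png',p)
E
```

```text
t 16.25 pos [0.5711 0.0839 0.2149] yaw -0.88 delta cm [-0.01  0.19  0.11] twist 0.007 F [ 0.34 -1.62  0.42] open -0.005
```

View pics/scene18.png

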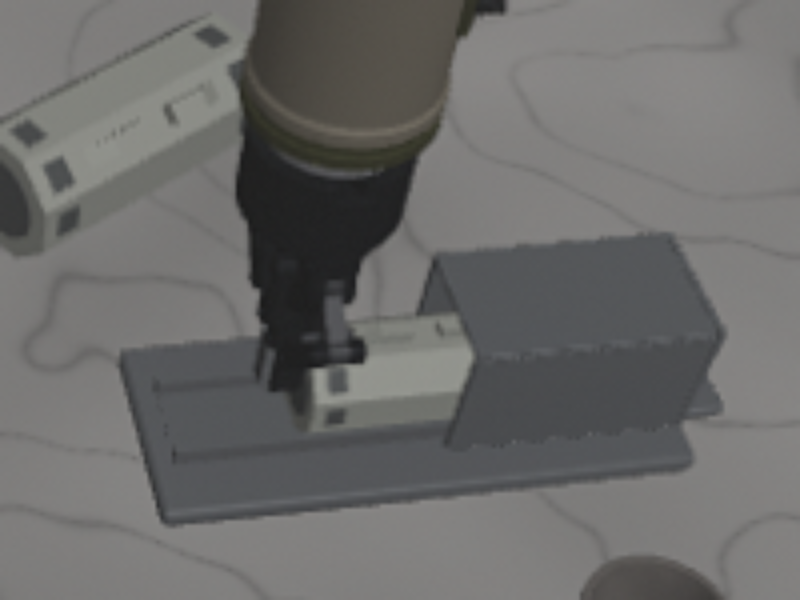

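View pics/wrist18.png

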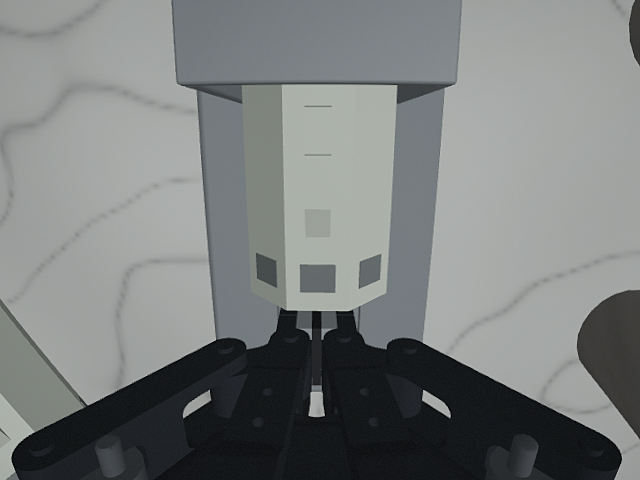

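Call:
apply_moves:
  series:
    - {"claw": 0,"delta_pos": [0,0.05,0.25],"twist": 0}
    - {"claw": 0,"delta_pos": [0,0,0.25],"twist": 0}
    - {"claw": 0,"delta_pos": [0,0,0.25],"twist": 0}

```text
time_s: 16.65
eef_pos: [0.5712, 0.0914, 0.2143]
orientation: [0.712, -0.702, 0.013, 0.002]
force: [0.5, -1.9, -0.4]
opening: 0.003
```

Call:
apply_moves:
  series:
    - {"claw": 0,"delta_pos": [0,0,0.2],"twist": 0}
    - {"claw": 0,"delta_pos": [0,0,0.2],"twist": 0}

```text
time_s: 16.85
eef_pos: [0.5712, 0.0956, 0.2143]
orientation: [0.712, -0.702, 0.014, 0.002]
force: [-0.5, 0.1, 0.4]
opening: 0.001
```

Call:
apply_moves:
  series:
    - {"claw": 0,"delta_pos": [0,0,0.2],"twist": 0}
    - {"claw": 0,"delta_pos": [0,0,0.2],"twist": 0}

```text
time_s: 17.05
eef_pos: [0.5713, 0.0999, 0.2143]
orientation: [0.712, -0.702, 0.014, 0.002]
force: [-0.9, -0.4, 0.2]
opening: -0.002
```

Call:
apply_moves:
  series:
    - {"claw": 0,"delta_pos": [0,0,0.2],"twist": 0}
    - {"claw": 0,"delta_pos": [0,0,0.2],"twist": 0}

```text
time_s: 17.25
eef_pos: [0.5713, 0.1039, 0.2143]
orientation: [0.711, -0.703, 0.014, 0.002]
force: [0.1, -4.1, 0.8]
opening: -0.002
```

Call:
apply_moves:
  series:
    - {"claw": 0,"delta_pos": [0,0,0.2],"twist": 0}
    - {"claw": 0,"delta_pos": [0,0,0.2],"twist": 0}

```text
time_s: 17.45
eef_pos: [0.5714, 0.1076, 0.2143]
orientation: [0.711, -0.703, 0.014, 0.002]
force: [-0.1, -5.2, 0.8]
opening: 0.0
```

Call:
apply_moves:
  series:
    - {"claw": 0,"delta_pos": [0,0,0.2],"twist": 0}

```text
time_s: 17.55
eef_pos: [0.5715, 0.1095, 0.2143]
orientation: [0.711, -0.703, 0.014, 0.002]
force: [0.5, -4.9, 0.2]
opening: -0.003
```

Call:
apply_moves:
  series:
    - {"claw": 0,"delta_pos": [0,0,0.2],"twist": 0}

```text
time_s: 17.65
eef_pos: [0.5715, 0.1116, 0.2144]
orientation: [0.711, -0.703, 0.014, 0.002]
force: [0.5, -4.0, 0.6]
opening: 0.0
```

Call:
apply_moves:
  series:
    - {"claw": 0,"delta_pos": [0,0,0.2],"twist": 0}
    - {"claw": 0,"delta_pos": [0,0,0.2],"twist": 0}

```text
time_s: 17.85
eef_pos: [0.5716, 0.1161, 0.2143]
orientation: [0.711, -0.703, 0.014, 0.002]
force: [-0.6, -2.9, 0.2]
opening: 0.001
```

Call:
apply_moves:
  series:
    - {"claw": 0,"delta_pos": [0,0,0.2],"twist": 0}

```text
time_s: 17.95
eef_pos: [0.5716, 0.1184, 0.2143]
orientation: [0.711, -0.703, 0.014, 0.002]
force: [-0.9, -3.7, -0.6]
opening: 0.002
```

Call:
apply_moves:
  series:
    - {"claw": 0,"delta_pos": [0,0,0.2],"twist": 0}

```text
time_s: 18.05
eef_pos: [0.5716, 0.1207, 0.2143]
orientation: [0.711, -0.703, 0.014, 0.002]
force: [0.8, -3.3, 0.5]
opening: 0.004
```

Call:
apply_moves:
  series:
    - {"claw": 0,"delta_pos": [0,0,0.2],"twist": 0}

```text
time_s: 18.15
eef_pos: [0.5716, 0.123, 0.2143]
orientation: [0.711, -0.703, 0.014, 0.002]
force: [0.1, -2.3, 0.8]
opening: -0.004
```

Call:
apply_moves:
  series:
    - {"claw": 0,"delta_pos": [0,0,0.15],"twist": 0}

```text
time_s: 18.25
eef_pos: [0.5716, 0.1247, 0.2143]
orientation: [0.711, -0.703, 0.014, 0.002]
force: [-0.5, -2.9, 0.0]
opening: 0.001
```

Call:
apply_moves:
  series:
    - {"claw": 0,"delta_pos": [0,0,0.15],"twist": 0}

```text
time_s: 18.35
eef_pos: [0.5716, 0.1265, 0.2143]
orientation: [0.711, -0.703, 0.014, 0.003]
force: [1.1, -2.5, 0.2]
opening: 0.004
```

Call:
apply_moves:
  series:
    - {"claw": 0,"delta_pos": [0,0,0.12],"twist": 0}

```text
time_s: 18.45
eef_pos: [0.5716, 0.1278, 0.2143]
orientation: [0.711, -0.703, 0.014, 0.003]
force: [-0.3, -2.6, 0.1]
opening: 0.0
```

Call:
apply_moves:
  series:
    - {"claw": 0,"delta_pos": [0,0,0.12],"twist": 0}

```text
time_s: 18.55
eef_pos: [0.5716, 0.1292, 0.2143]
orientation: [0.711, -0.703, 0.014, 0.003]
force: [-0.5, -1.3, 0.5]
opening: 0.002
```

Call:
apply_moves:
  series:
    - {"claw": 0,"delta_pos": [0,0,0.12],"twist": 0}

```text
time_s: 18.65
eef_pos: [0.5716, 0.1308, 0.2143]
orientation: [0.711, -0.703, 0.014, 0.003]
force: [0.5, -0.3, 0.4]
opening: 0.0
```

The push force fell from about 3 N to nearly zero where the drop was predicted. I continue in single careful steps.

Call:
apply_moves:
  series:
    - {"claw": 0,"delta_pos": [0,0,0.1],"twist": 0}

```text
time_s: 18.75
eef_pos: [0.5716, 0.1321, 0.2143]
orientation: [0.711, -0.703, 0.014, 0.003]
force: [0.3, -1.5, -1.0]
opening: -0.001
```

Call:
apply_moves:
  series:
    - {"claw": 0,"delta_pos": [0,0,0.1],"twist": 0}

```text
time_s: 18.85
eef_pos: [0.5716, 0.1333, 0.2143]
orientation: [0.712, -0.703, 0.014, 0.003]
force: [0.8, -1.4, -0.3]
opening: 0.001
```

Call:
apply_moves:
  series:
    - {"claw": 0,"delta_pos": [0,0,0.1],"twist": 0}

```text
time_s: 18.95
eef_pos: [0.5716, 0.1344, 0.2143]
orientation: [0.712, -0.702, 0.014, 0.003]
force: [0.1, -1.5, -0.5]
opening: -0.001
```

Call:
apply_moves:
  series:
    - {"claw": 0,"delta_pos": [0,0,0.07],"twist": 0}

```text
time_s: 19.05
eef_pos: [0.5716, 0.1353, 0.2143]
orientation: [0.712, -0.702, 0.014, 0.003]
force: [0.4, -1.0, -0.5]
opening: -0.001
```

Call:
apply_moves:
  series:
    - {"claw": 0,"delta_pos": [0,0,0.07],"twist": 0}

```text
time_s: 19.15
eef_pos: [0.5716, 0.1361, 0.2143]
orientation: [0.712, -0.702, 0.014, 0.003]
force: [-0.2, -1.5, -0.6]
opening: -0.0
```

```bash
python3 go.py .571 .138 .213 -1.3
```

```text
t 19.15 pos [0.5716 0.1361 0.2143] yaw -0.9 delta cm [-0.06  0.14  0.19] twist 0.007 F [-0.22 -1.55 -0.58] open -0.0
```

Call:
apply_moves:
  series:
    - {"claw": 0,"delta_pos": [0,0,0.06],"twist": 0}

```text
time_s: 19.25
eef_pos: [0.5716, 0.1368, 0.2143]
orientation: [0.712, -0.702, 0.014, 0.003]
force: [-0.1, -1.1, 0.4]
opening: -0.0
```

Call:
apply_moves:
  series:
    - {"claw": 0,"delta_pos": [0,0,0.06],"twist": 0}

```text
time_s: 19.35
eef_pos: [0.5716, 0.1374, 0.2143]
orientation: [0.712, -0.702, 0.014, 0.003]
force: [0.7, -1.3, -0.1]
opening: -0.003
```

Call:
apply_moves:
  series:
    - {"claw": 0,"delta_pos": [0,0,0.06],"twist": 0}

```text
time_s: 19.45
eef_pos: [0.5716, 0.138, 0.2143]
orientation: [0.712, -0.702, 0.014, 0.003]
force: [-0.4, -1.4, -0.3]
opening: -0.005
```

Call:
apply_moves:
  series:
    - {"claw": 0,"delta_pos": [0,0,0.06],"twist": 0}

```text
time_s: 19.55
eef_pos: [0.5716, 0.1386, 0.2143]
orientation: [0.712, -0.703, 0.014, 0.003]
force: [0.3, -4.1, -0.0]
opening: -0.003
```

Call:
apply_moves:
  series:
    - {"claw": 0,"delta_pos": [0,0,0.04],"twist": 0}

```text
time_s: 19.65
eef_pos: [0.5716, 0.1387, 0.2143]
orientation: [0.711, -0.703, 0.014, 0.003]
force: [-1.7, -4.2, 0.2]
opening: -0.004
```

The cartridge stops dead: 0.1 mm of travel for a 0.4 mm command at 4 N, 9 mm after the drop. That is the notch wall. I back off and leave.

Call:
apply_moves:
  series:
    - {"claw": 0,"delta_pos": [0,0,-0.5],"twist": 0}
    - {"claw": 0,"delta_pos": [0,0,-2],"twist": 0}
    - {"claw": 0,"delta_pos": [0,-0.5,-3],"twist": 0}
    - {"claw": 0,"delta_pos": [0,-4,-2],"twist": 0}
    - {"claw": 0,"delta_pos": [0,-4,0],"twist": 0}
    - {"claw": 0,"delta_pos": [0,-4,-2],"twist": 0}
    - {"claw": 0,"delta_pos": [0,0,0],"twist": 0}

```text
time_s: 20.35
eef_pos: [0.572, 0.0386, 0.3405]
orientation: [0.712, -0.702, 0.015, 0.005]
force: [1.2, 0.8, -0.4]
opening: 0.001
```

```bash
python3 go.py .571 .138 .213 -1.3;python3 - <<'E'
from h import *
p,d=optics.capture('scene');cv2.imwrite('pics/scene20.png',p)
c=optics.calibration('wrist');p,d=optics.capture('wrist');cv2.imwrite('pics/wrist20.png',p)
W=cloud(c,d);Z=W[...,2]
Q=W[(abs(Z-.0675)<.003)&(abs(W[...,0]-.568)<.02)&(W[...,1]<.18)]; print('flat',len(Q),np.percentile(Q,[1,99],axis=0).round(4))
Q=W[(abs(Z-.0873)<.004)&(abs(W[...,0]-.568)<.04)]; print('hood',len(Q),np.percentile(Q,[.5,99.5],axis=0).round(4))
E
```

```text
t 20.35 pos [0.572  0.0386 0.3405] yaw -0.8 delta cm [ 0.1  12.9   9.76] twist 0.009 F [ 1.21  0.76 -0.42] open 0.001
flat 1821 [[0.5537 0.1517 0.0646]
 [0.5809 0.1735 0.0691]]
hood 3382 [[0.5334 0.1685 0.0848]
 [0.6024 0.1821 0.0893]]
```

View pics/scene20.png

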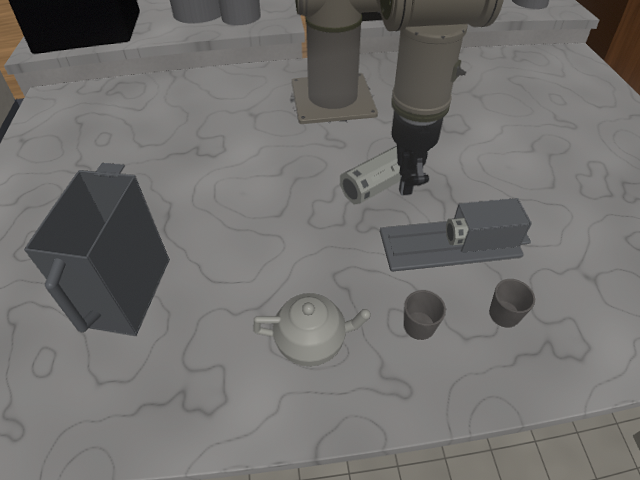

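View pics/wrist20.png

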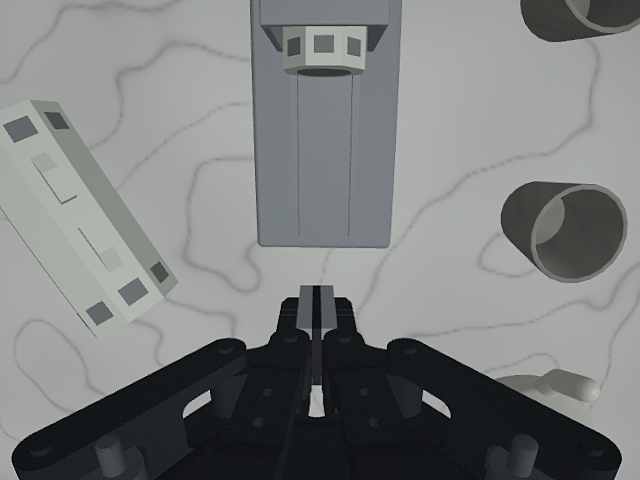

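The scene view shows the cartridge in the hood with about 17 mm sticking out at (457,232), and the pitcher, teapot and cups where they started. I hand it in.

```bash
python3 -c "
from rig import ctrl
print(ctrl.close_job())"
```

```text
the job is handed in; nothing more can be done
None
```

The smaller cartridge is in the hood, rib up, and caught by the clip. I handed the job in at about 20.5 s with the gripper clear of everything.

**What I did:** I rolled the cartridge 45° by pushing with the finger on the rib's side, and checked that its top was level. I then gripped it, laid it in the slide's guides, let go, and pushed it in with the closed fingers.

**Checks on the catch:**
- The push force rose to about 5 N on the rib's ramp, held near 3 N along the rib, then fell to about 1 N.
- About 9 mm later the cartridge stopped dead at 4 N. I took that as the notch wall and backed off; the stated play is 6 to 8 mm in all.
- The last images put the cartridge's centre about 43 mm past the mouth, with 17 mm still outside. Both are within the given ranges. The pitcher, teapot, cups and lid look unmoved.

**What disagreed or went off:**
- While lowering, the cartridge first touched a guide off-centre, at about 18 N up and 10 N sideways. I moved it about 3 mm and it seated.
- The wrist and top cameras disagreed by 2 to 3 mm. I relied on the wrist camera at close range.
- The tool picked up a tilt of about 2.5° during the turn, and about 1.5° of it was still there at release. The cartridge settled flat.
- The clip itself cannot be seen, so the catch rests on force and position only.

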